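# Fit and clamp the pouch-length stop on the sealer's dovetail rail

## Task

Fit the pouch-length stop to the guide rail in front of the sealer: slide its carriage onto the dovetail from the rail's open end without ramming or jamming it, and press it firmly, but gently, home against the end stop. Then turn its clamp knob clockwise until you feel it grip the rail snugly, without forcing it, and let go, leaving the carriage seated against the end stop. Do not disturb the other things on the bench.

Things in the scene. Friction and masses are not known exactly. Their poses are not given: they have to be found in the camera images.
- carriage: loose carriage (the pouch-length stop): grey block with a dovetail channel below, 60 long (x) x 80 wide (y) x 33 high, about 0.4 kg, standing upright on the bench; a bright steel plate and a black wing knob stand on it. Origin: middle of its underside. x points the way it must travel (nose first, to the end stop), z up; the knob is on its +y side
- carriage_grip (a point): grip point in the carriage's upright steel plate, 57 above the carriage's underside, 14 from its middle towards -y, at mid-length. The plate is 12 thick along x (take it across this), 32 wide along y, and rises from 33 to 73 above the underside. Axes as the carriage's
- carriage_seat (a point): middle of the carriage's riding face (ceiling of its channel), 23 above the underside; axes as the carriage's. It goes onto the dovetail only endways, +x first, with a play of about 0.8 mm to each side. Riding on the rail, this point is level with the rail's top face, the underside 11 above the bench
- carriage_nose (a point): middle of the carriage's leading end face (30 ahead of its middle, 29 above the underside); this face meets the end stop
- knob_grip (a point): centre of the clamp knob's black wing, on its upright axis, 92 above the carriage's underside, 30 to +y of its middle. Wing: 34 long (this x), 11 thick (this y; take it across this), from 76 to 104 above the underside. At the start it is loose, x turned 0 to 0.15 rad clockwise (seen from above) of the carriage's x
- knob: the knob; origin on its axis at the carriage's underside, x along the wing. Clockwise from above tightens. It turns freely (0.03 N m) to 0.4 to 1.3 rad clockwise of the carriage's x, which differs from time to time; there an eccentric at its foot meets the strip and the torque rises steeply: first in short catches that let go again, then lastingly: snug is a lasting 0.2 to 0.3 N m. It stays where it is left
- rail_mouth (a point): middle of the dovetail's top edge at the rail's open end, 34 above the bench; x along the rail towards the end stop, z up. Dovetail: 50 wide at the top, 40 at its foot, 12 high; its first 10 mm taper by 1.2 mm on the sides and top
- rail: fixed aluminium guide rail, 160 long, on a steel base plate 160 x 96 x 8; under the dovetail a neck 40 wide with a steel strip on its +y side, on which the knob's eccentric clamps; how far the strip stands out differs by up to 2.4 mm. Origin: middle of its underside, on the bench (80 from either end); x as for rail_mouth
- stop_face (a point): middle of the end stop's face that the carriage's nose must meet, 40 above the bench; x points on along the rail
- endstop: fixed dark steel stop block across the rail, 115 to 140 from the open end, 22 long, 60 wide, its top 46 above the bench. Origin under its face, on the bench; x along the rail, away from the open end
- driver: bystander: screwdriver lying on the bench, black handle
- spanner: bystander: steel spanner lying on the bench
- spray: bystander: white bottle, 60 wide, 150 high
- jar: bystander: glass jar with steel lid, 64 wide, 75 high
- cup: bystander: open steel cup, 72 wide, 80 high
- strips: bystander: cardboard box 70 x 110 x 35
- spare: bystander: a small grey painted angle bracket, 40 x 60 x 30, without plate or knob
Things that resemble listed ones, but are neither listed nor needed, are in the scene too. Leave any yellow look-alike of the carriage alone.

How it is judged:
On the way, in this order (a step that is already met when the one before it is completed fails the run):
1. the carriage is on the dovetail: its whole length past the rail's open end, riding flat and in line (y of carriage_seat in the frame of rail_mouth between -0.004 and 0.004 m and z of carriage_seat in the frame of rail_mouth between -0.003 and 0.003 m and angle between the x axis of carriage_seat and the x axis of rail_mouth, either way round below 0.06 rad and angle between carriage_seat's own z axis and vertical below 0.06 rad and x of carriage_nose in the frame of rail_mouth above 0.06 m), for 0.1 s.
2. the carriage is fully home: its nose within 2 mm of the end stop and pressed against it with over 4 N, while the clamp is still loose (under 3 N) (y of carriage_seat in the frame of rail_mouth between -0.004 and 0.004 m and z of carriage_seat in the frame of rail_mouth between -0.003 and 0.003 m and angle between the x axis of carriage_seat and the x axis of rail_mouth, either way round below 0.06 rad and angle between carriage_seat's own z axis and vertical below 0.06 rad and x of carriage_nose in the frame of stop_face between -0.002 and 0.002 m and contact force between carriage and endstop above 4 N and contact force between knob and anything else below 3 N), for 0.2 s.
At the end, for the whole second after the job is handed in: The carriage rides flat and in line on the dovetail (within 4 mm sideways, 3 mm in height, 0.06 rad), its nose within 2 mm of the end stop, at rest, the knob's eccentric pressing on its strip with more than 6 N (y of carriage_seat in the frame of rail_mouth between -0.004 and 0.004 m and z of carriage_seat in the frame of rail_mouth between -0.003 and 0.003 m and angle between the x axis of carriage_seat and the x axis of rail_mouth, either way round below 0.06 rad and angle between carriage_seat's own z axis and vertical below 0.06 rad and x of carriage_nose in the frame of stop_face between -0.002 and 0.002 m and contact force between knob and anything else above 6 N and linear speed of carriage below 0.01 m/s); the robot touches nothing.
It fails at once if the carriage is rammed or jammed on the rail (over 30 N, the clamp still loose) (contact force between carriage and rail above 30 N and contact force between knob and anything else below 3 N).
It fails at once if the carriage is rammed into the end stop (over 30 N) (contact force between carriage and endstop above 30 N).
It fails at once if the clamp is forced (the carriage is drawn onto the rail with over 90 N) (contact force between carriage and rail above 90 N).
It fails at once if another thing on the bench is moved by more than 30 mm (distance of any of driver, spanner, spray, jar, cup, strips, spare from where it was at the start of the episode above 0.03 m).
It also fails if it takes over 72 s, if anything falls off the work surface, if the arm or the gripper's body presses on something with over 40 N, if the wrist force passes 120 N, or if a joint passes its speed limit or range.

## Robot

A 6-joint arm with a two-finger parallel gripper is mounted at the origin on the work surface. World frame = base frame: x ahead of the robot, y to its left, z up, the work surface at z = 0. Lengths are in m, angles in rad, forces in N, time in s.
With the tool pointing down it reaches from about 0.3 to 0.775 m from the base axis. Payload 14.6 kg.
Tool frame: the origin (TCP) lies midway between the tips of the shut fingers; the grasp point (between the pads) lies 19 mm behind it; z points along the fingers, y is the direction in which the jaws open and shut (so a half turn about z gives the same grasp; the last joint's range is limited). The gripper opens to 94 mm and grips with 3 to 60 N. Pads are 16 mm wide; open, the fingers measure 119 mm over their backs; the gripper's body (75 mm by 177 mm) begins 78 mm behind the grasp point.
Start: joints at [1.033, 0.3, 1.521, -0, 1.321, -0.067], TCP at [0.249, 0.49, 0.205] pointing down, gripper open.
Joint ranges: [-3.03, 3.03], [-0.79, 2.21], [0.23, 2.52], [-1.04, 4.18], [0, 3.07], [-2.55, 2.55]. Speed limits (rad/s): [2.22, 2.22, 2.57, 3.14, 3.14, 3.14].

## Interface

Orientations are given as a rotation vector (axis times angle).
In Python, from bench import r gives the robot as it stands.
- The arm moves only by the tool send_rows, never from a script. Its arguments are lists of equal length, an entry for each row: "offset": the shift along the tool's x, y, z in m, a list of three; "rot": the turn, a rotation vector about the tool's x, y, z in degrees, a list of three. In form: {"offset": [[x, y, z], ...], "rot": [[wx, wy, wz], ...]}. A call has exactly 8 rows; each row is the pose to reach, as a shift and turn from the pose commanded when the call began, along the tool's axes at that moment; what a row does not reach only later rows make up. A row lasts 1/12 s, in which the tool goes at most 41.7 mm and 7.16 degrees, less where a joint would pass 70% of its speed; a pose out of reach is approached as far as the arm can. A call with a gripper value outside its range is refused whole. "claw" is the opening, from 0 (shut) to 1 (fully open), set as the call begins (left out, the last holds). The fingers move at their own pace and stop on an object; "newtons" is the grip in N (left out, the last holds). Time passes only in rows, so rows that repeat a pose let the fingers close, or fill a call up. It gives the time, the measured TCP pose, the force and the opening at its end, in the units of the state.
- r.get_state(): the state, without advancing time (a new reading comes with each control period).
- r.capture(name): name is "scene" or "top"; returns a dict with "pixels" (420x560x3 uint8, red, green, blue), "fovy" (degrees; the focal length in pixels is half the picture's height over the tangent of half this angle, whatever the lens; pixels are square), "cx", "cy" (the principal point, pixels), "T" (4x4, takes a point from camera to world coordinates). Camera axes: x right, y down, z forward; pixel columns grow to the right and rows downward; lengths in m; the calibration is good to about 2 mm. A picture is of the moment at which its call begins. There is no depth.
- r.hand_in(): hands the job in, once; it reports no verdict.
The state is a dict: "t": time; "joints": joint angles; "dq": joint speeds; "joint_efforts": joint torques, N m; "tool_pos": TCP position; "tcp_rot": TCP orientation; "contact_force": force on the tool from outside, world axes, zero at the start; "ft_torque": the same for the moment, N m; "finger_gap": finger opening in m.
Only numpy, scipy, OpenCV 4.12 (cv2) and the standard library are available. Lean on these libraries where they do the work, as an engineer would, in place of code of your own. Each camera call takes 0.05 s, during which the arm holds its last target.

## Working session

There is one attempt and no reset: what is moved stays moved. The work goes in short steps, Python scripts to look and compute and a tool call to move; the robot and the scene stay as the last step left them, time stands still between calls to the robot, and variables do not carry over. Pictures are saved under pics/ and viewed, and the job is handed in when it is done.

Besides the shell and the picture viewer there is one more tool, called after ">>>" by a JSON object that holds its "name" and its "arguments". send_rows: Moves the arm, as the interface text tells. Its arguments: {"type":"object","properties":{"offset":{"type":"array"},"rot":{"type":"array"},"claw":{"type":"number"},"newtons":{"type":"number"}},"required":["offset","rot"]}

```bash
mkdir -p pics; ls
python3 - <<'E'
from bench import r
import cv2,json,numpy as np
print(r.get_state())
for n in("scene","top"):
    c=r.capture(n);cv2.imwrite(f"pics/{n}0.png",c["pixels"][:,:,::-1]);print(n,c["fovy"],c["cx"],c["cy"],np.round(c["T"],4).tolist(), [k for k in c])
    np.savez(f"{n}0.npz",**c)
E
```

```text
pics
{'t': 0.0, 'joints': array([ 1.03338759e+00,  3.00456448e-01,  1.52162198e+00, -1.17794251e-05,
        1.32070142e+00, -6.65933670e-02]), 'dq': array([ 0.00045144, -0.00091502,  0.00137027, -0.00154226,  0.00079055,
       -0.00031347]), 'joint_efforts': array([-1.31841629e-03, -5.31820321e+01, -3.52724648e+01,  7.07389601e-02,
        2.45460105e-02, -9.25675954e-05]), 'tool_pos': array([0.24934529, 0.48991653, 0.20487707]), 'tcp_rot': array([-7.32658923e-01, -3.05461324e+00,  1.78559102e-03]), 'contact_force': array([1.89472996e-01, 1.09366552e-04, 3.10235274e-01]), 'ft_torque': array([-0.02337295,  0.03632647, -0.02562876]), 'finger_gap': 0.0941144997451835}
scene 46.78999101331003 281.7786546185138 209.09728091072284 [[0.8076, 0.4428, -0.3895, 1.0229], [0.5896, -0.5896, 0.5521, -0.6632], [0.0148, -0.6755, -0.7372, 0.9642], [0.0, 0.0, 0.0, 1.0]] ['pixels', 'fovy', 'cx', 'cy', 'T']
top 56.49016145935985 279.8979829067761 203.5507280643733 [[-0.0276, -0.9972, 0.0699, 0.4963], [-0.9992, 0.0255, -0.0308, -0.004], [0.029, -0.0707, -0.9971, 0.9146], [0.0, 0.0, 0.0, 1.0]] ['pixels', 'fovy', 'cx', 'cy', 'T']
```

View pics/scene0.png

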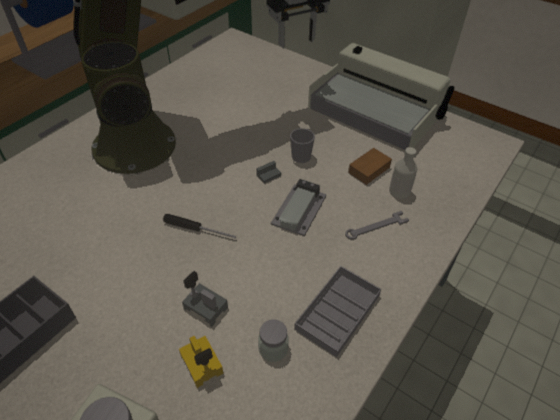

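View pics/top0.png

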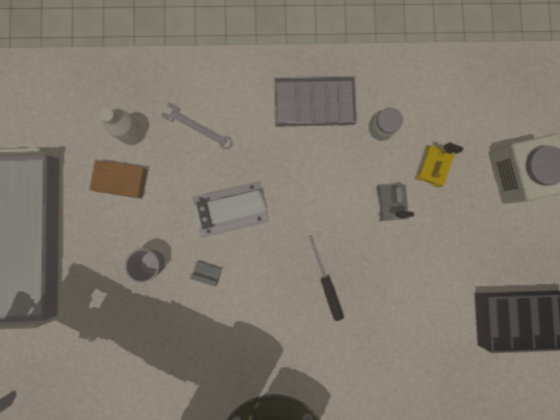

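Top view: the rail is at about (231,209), with the end stop at its left end. The grey carriage is at (393,202) and its knob at (404,214). The yellow look-alike is at (437,165). I'll zoom in on the rail and carriage.

Run:
```python
import cv2,numpy as np
t=cv2.imread("pics/top0.png");s=cv2.imread("pics/scene0.png")
def z(i,x0,y0,x1,y1,f): return cv2.convertScaleAbs(cv2.resize(i[y0:y1,x0:x1],None,fx=f,fy=f,interpolation=cv2.INTER_CUBIC),alpha=1.5)
cv2.imwrite("pics/z1.png",np.hstack([z(t,190,175,275,240,9)]))
cv2.imwrite("pics/z2.png",z(t,370,175,425,230,10))
cv2.imwrite("pics/z3.png",z(s,175,265,235,325,9))
cv2.imwrite("pics/z4.png",z(s,265,170,335,240,8))
```

```text
(no output)
```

View pics/z1.png

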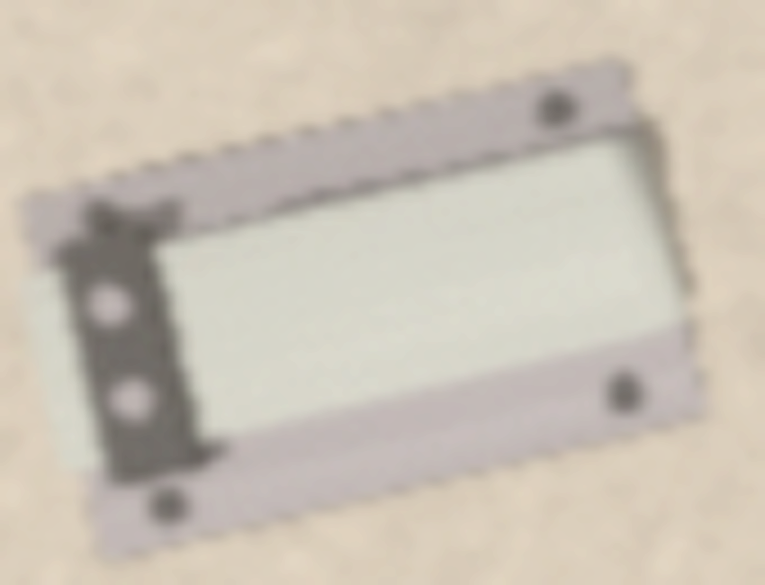

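View pics/z2.png

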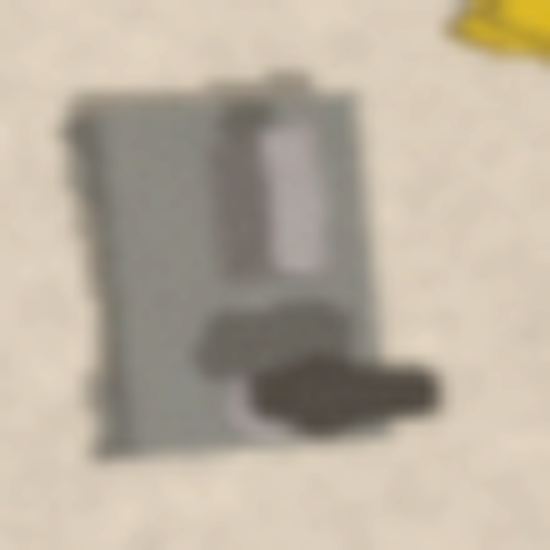

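View pics/z3.png

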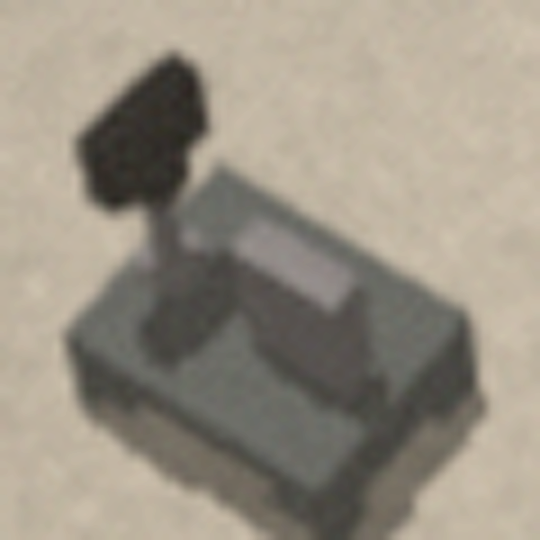

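View pics/z4.png

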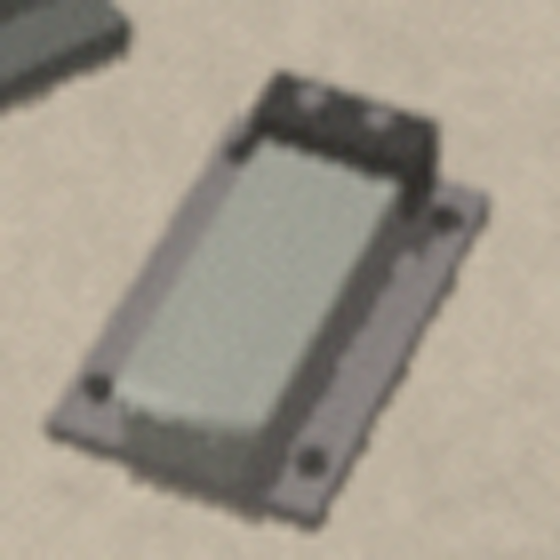

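```bash
cat > h.py <<'E'
import cv2,numpy as np
def load(n): 
    d=np.load(n); return {k:d[k] for k in d}
def K(c):
    f=c["pixels"].shape[0]/2/np.tan(np.radians(float(c["fovy"]))/2); return f
def ray(c,uv):
    f=K(c);u,v=uv
    d=np.array([(u-float(c["cx"]))/f,(v-float(c["cy"]))/f,1.]); return c["T"][:3,3],c["T"][:3,:3]@d
def onz(c,uv,z):
    o,d=ray(c,uv); return o+d*(z-o[2])/d[2]
def proj(c,P):
    p=c["T"][:3,:3].T@(np.asarray(P)-c["T"][:3,3]); f=K(c); return np.array([float(c["cx"])+f*p[0]/p[2],float(c["cy"])+f*p[1]/p[2]])
def edge(c,a,b,half=3,trim=.12,ch=None,sgn=0):
    """refine edge near segment a-b (px) -> refined endpoints; gray gradient peak along normal"""
    g=c["pixels"].astype(np.float32); g=g.mean(2) if ch is None else g@np.array(ch,np.float32)
    g=cv2.GaussianBlur(g,(0,0),.7)
    a=np.array(a,float);b=np.array(b,float);t=(b-a)/np.linalg.norm(b-a);n=np.array([-t[1],t[0]])
    s=np.arange(-half,half+.01,.1);pts=[]
    for k in np.linspace(trim,1-trim,40):
        q=a+(b-a)*k; P=q+s[:,None]*n
        v=cv2.remap(g,P[:,0].astype(np.float32)[None],P[:,1].astype(np.float32)[None],cv2.INTER_CUBIC)[0]
        d=np.gradient(v); d=d*sgn if sgn else abs(d)
        i=d.argmax(); w=np.clip(d[max(0,i-8):i+9],0,None)
        pts.append(q+n*(w@s[max(0,i-8):i+9]/w.sum()))
    pts=np.array(pts,np.float32)
    vx,vy,x0,y0=cv2.fitLine(pts,cv2.DIST_HUBER,0,.01,.01).ravel()
    m=np.array([x0,y0]);tt=np.array([vx,vy])
    res=(pts-m)@np.array([-vy,vx])
    return m+tt*((a-m)@tt), m+tt*((b-m)@tt), np.median(abs(res))
def isect(l1,l2):
    a,b=l1[:2];c,d=l2[:2]
    A=np.array([b-a,-(d-c)]).T; k=np.linalg.solve(A,c-a); return a+k[0]*(b-a)
def uz(X,f,o): return ((X[0]+.5)/f-.5+o[0],(X[1]+.5)/f-.5+o[1])
def wline(c,l,z): 
    P=onz(c,l[0],z);Q=onz(c,l[1],z);d=(Q-P)[:2]; return P[:2],Q[:2],np.degrees(np.arctan2(d[1],d[0])),l[2]
E
python3 - <<'E'
from h import *
np.set_printoptions(precision=4,suppress=True)
t=load("top0.npz");s=load("scene0.npz")
U=lambda p:uz(p,9,(190,175))
print("rail top")
C=[U(p) for p in[(625,60),(25,195),(100,555),(700,410)]]
L=[edge(t,C[i],C[(i+1)%4]) for i in range(4)]
for l in L: print(wline(t,l,.008))
L2=[L[0],L[2],L[3]]
print("corners",*[onz(t,isect(L[i],L[(i+1)%4]),.008)[:2] for i in range(4)])
for a,b in[((610,145),(180,238)),((680,325),(210,437)),((640,160),(685,310)),((158,250),(200,430))]:
    print("dt",wline(t,edge(t,U(a),U(b),2.2),.034))
V=lambda p:uz(p,8,(265,170))
print("rail scene")
C=[V(p) for p in[(50,430),(320,525),(490,205)]]
for a,b in zip(C[:-1],C[1:]): print(wline(s,edge(s,a,b),.008))
for a,b in[((120,390),(245,155)),((265,425),(395,190))]: print("dt",wline(s,edge(s,V(a),V(b),2.2),.034))
W=lambda p:uz(p,10,(370,175))
print("car top")
for a,b in[((365,93),(395,435)),((105,95),(130,445)),((100,97),(350,95)),((120,450),(250,442))]: print(wline(t,edge(t,W(a),W(b),2.5),.033))
print("plate top")
for a,b in[((325,125),(325,270)),((265,130),(275,270)),((265,125),(310,122)),((280,272),(320,272))]: print(wline(t,edge(t,W(a),W(b),2),.073))
X=lambda p:uz(p,9,(175,265))
print("car scene")
for a,b in[((68,335),(325,490)),((325,490),(470,320)),((220,165),(470,320))]: print(wline(s,edge(s,X(a),X(b),2.5),.033))
print("pl scene")
for a,b in[((230,240),(330,310)),((255,218),(355,280)),((330,310),(355,280)),((230,240),(255,218))]: print(wline(s,edge(s,X(a),X(b),2),.073))
E
```

```text
rail top
(array([0.6151, 0.0156]), array([0.5834, 0.1705]), np.float64(101.54765567350327), np.float32(0.17610154))
(array([0.5829, 0.1653]), array([0.4902, 0.147 ]), np.float64(-168.8053124167435), np.float32(0.19456902))
(array([0.4856, 0.1514]), array([ 0.519 , -0.0025]), np.float64(-77.75656819091238), np.float32(0.18013157))
(array([ 0.5225, -0.0044]), array([0.6141, 0.0101]), np.float64(8.960789703743242), np.float32(0.59635144))
corners [0.5844 0.1656] [0.4867 0.1463] [ 0.5195 -0.0048] [0.6161 0.0104]
dt (array([0.5891, 0.0191]), array([0.567 , 0.1267]), np.float64(101.61484938729444), np.float32(0.11753229))
dt (array([0.5426, 0.0025]), array([0.5172, 0.12  ]), np.float64(102.22163216462472), np.float32(0.15530367))
dt (array([0.5841, 0.013 ]), array([0.5467, 0.0007]), np.float64(-161.75143381100827), np.float32(0.49525273))
dt (array([0.5648, 0.133 ]), array([0.5197, 0.1228]), np.float64(-167.33406585786045), np.float32(0.19884379))
rail scene
(array([ 0.5258, -0.0084]), array([0.62  , 0.0064]), np.float64(8.912652999517835), np.float32(0.25097498))
(array([0.6188, 0.0149]),
[... 1297 characters left out ...]
23603), np.float32(0.47081155))
(array([ 0.598 , -0.3165]), array([ 0.5929, -0.2599]), np.float64(95.18004006116719), np.float32(0.51698637))
(array([ 0.5144, -0.2628]), array([ 0.5944, -0.2587]), np.float64(2.9251555618694445), np.float32(0.17123514))
pl scene
(array([ 0.5535, -0.2971]), array([ 0.5848, -0.2948]), np.float64(4.214757649530909), np.float32(0.15628716))
(array([ 0.5531, -0.2854]), array([ 0.5838, -0.2839]), np.float64(2.7296340386914695), np.float32(0.13799512))
(array([ 0.5857, -0.295 ]), array([ 0.5848, -0.2853]), np.float64(95.4484477389865), np.float32(0.18024293))
(array([ 0.5543, -0.2947]), array([ 0.553 , -0.2865]), np.float64(99.57610297647096), np.float32(0.2052095))
```

```bash
cat >> h.py <<'E'
from scipy.spatial.transform import Rotation as Ro
def tgt(pos,yawy,flip=False):
    """tool z down, tool y at world yaw yawy (deg)"""
    a=np.radians(yawy); y=np.array([np.cos(a),np.sin(a),0]);z=np.array([0,0,-1.]);x=np.cross(y,z)
    return np.array(pos,float),Ro.from_matrix(np.array([x,y,z]).T)
def delta(st,pos,yawy):
    R=Ro.from_rotvec(st["tcp_rot"]); p,Rt=tgt(pos,yawy)
    return R.inv().apply(p-st["tool_pos"])*1000, np.degrees((R.inv()*Rt).as_rotvec())
def show():
    from bench import r
    np.set_printoptions(precision=4,suppress=True)
    s=r.get_state(); R=Ro.from_rotvec(s["tcp_rot"]).as_matrix()
    print("t",s["t"],"pos",s["tool_pos"],"yawy",np.degrees(np.arctan2(R[1,1],R[0,1])),"z",R[:,2],"F",s["contact_force"],"M",s["ft_torque"],"gap",s["finger_gap"],"j",s["joints"]); return s
E
python3 - <<'E'
from h import *
s=show()
for y in(93.5,-86.5): print(delta(s,[.569,-.2907,.205],y))
E
```

```text
t 0.1 pos [0.2493 0.4899 0.2049] yawy 63.02763401762688 z [-0.0006 -0.0009 -1.    ] F [-0.3348 -0.2995 -0.1765] M [-0.0553  0.0028 -0.0509] gap 0.09396744031777687 j [ 1.0334  0.3004  1.5215  0.      1.3207 -0.0666]
(array([-638.9697, -550.745 ,    0.4846]), array([ -0.0603,  -0.0215, -30.4724]))
(array([-638.9697, -550.745 ,    0.4846]), array([ -0.0288,   0.0806, 149.5276]))
```

>>> {"name": "send_rows", "arguments": {"offset": [[-0.015, -0.013, 0], [-0.04, -0.035, 0], [-0.067, -0.058, 0], [-0.094, -0.081, 0], [-0.122, -0.105, 0], [-0.15, -0.129, 0], [-0.178, -0.153, 0], [-0.206, -0.178, 0]], "rot": [[0, 0, 5], [0, 0, 11], [0, 0, 17], [0, 0, 23], [0, 0, 29], [0, 0, 36], [0, 0, 43], [0, 0, 50]], "claw": 0.5, "newtons": 30}}

```text
t: 0.77
tool_pos: [0.3525, 0.2364, 0.2053]
tcp_rot: [-1.962, -2.453, 0.0]
contact_force: [1.5, 0.3, 0.3]
finger_gap: 0.048
```

Run:
```python
from h import *
s=show()
print(delta(s,[.569,-.2907,.205],-86.5))
```

```text
t 0.7667 pos [0.3525 0.2364 0.2053] yawy 12.696727551231277 z [-0.0001 -0.0001 -1.    ] F [1.4711 0.314  0.3491] M [-0.0324  0.0189  0.0206] gap 0.048004904116522175 j [ 0.5045  0.0157  1.8505 -0.      1.2756  0.2829]
(array([-561.8188,   95.3761,    0.363 ]), array([-0.0006,  0.006 , 99.1967]))
```

>>> {"name": "send_rows", "arguments": {"offset": [[-0.03, 0.005, 0], [-0.065, 0.011, 0], [-0.1, 0.017, 0], [-0.137, 0.023, 0], [-0.174, 0.029, 0], [-0.211, 0.036, 0], [-0.248, 0.042, 0], [-0.285, 0.048, 0]], "rot": [[0, 0, 6], [0, 0, 12], [0, 0, 18], [0, 0, 24], [0, 0, 30], [0, 0, 36], [0, 0, 43], [0, 0, 50]]}}

```text
t: 1.43
tool_pos: [0.4635, -0.0307, 0.2053]
tcp_rot: [-2.815, -1.394, 0.0]
contact_force: [0.9, 0.6, 0.1]
finger_gap: 0.047
```

Run:
```python
from h import *
s=show()
print(delta(s,[.569,-.2907,.12],-86.5))
```

```text
t 1.4333 pos [ 0.4635 -0.0307  0.2053] yawy -37.32368081487016 z [-0.0002  0.0001 -1.    ] F [0.8923 0.5825 0.0866] M [-0.0695  0.1032 -0.0442] gap 0.04697263354126869 j [-0.145   0.1085  1.7518  0.      1.2816  0.5064]
(array([-142.7872,  241.5463,   85.2803]), array([-0.0102,  0.0112, 49.1763]))
```

>>> {"name": "send_rows", "arguments": {"offset": [[-0.02, 0.034, 0], [-0.04, 0.068, 0], [-0.06, 0.102, 0.005], [-0.08, 0.136, 0.015], [-0.1, 0.17, 0.03], [-0.12, 0.204, 0.05], [-0.135, 0.23, 0.07], [-0.1428, 0.2415, 0.085]], "rot": [[0, 0, 6], [0, 0, 12], [0, 0, 18], [0, 0, 24], [0, 0, 30], [0, 0, 36], [0, 0, 43], [0, 0, 49.2]]}}

```text
t: 2.1
tool_pos: [0.5703, -0.2913, 0.1176]
tcp_rot: [-3.139, -0.092, 0.003]
contact_force: [-0.1, 0.4, 1.2]
finger_gap: 0.0466
```

Run:
```python
from h import *
from bench import r
s=show()
print(delta(s,[.569,-.2907,.038],-86.5))
for n in("scene","top"):
    c=r.capture(n); np.savez(f"{n}1.npz",**c); i=c["pixels"][:,:,::-1]
    u,v=map(int,proj(c,[.569,-.29,.06])); i=i[max(0,v-60):v+60,max(0,u-60):u+60]
    cv2.imwrite(f"pics/{n}1.png",cv2.convertScaleAbs(cv2.resize(i,None,fx=4,fy=4),alpha=1.5))
```

```text
t 2.1 pos [ 0.5703 -0.2913  0.1176] yawy -86.64858980476318 z [-0.0018  0.0008 -1.    ] F [-0.0848  0.3505  1.2125] M [-0.0055  0.1728 -0.0065] gap 0.046623669380687655 j [-0.5293  0.5781  1.3338 -0.0003  1.2316  0.9832]
(array([-1.1011, -0.5561, 79.5661]), array([-0.0493,  0.1031, -0.1485]))
```

View pics/scene1.png

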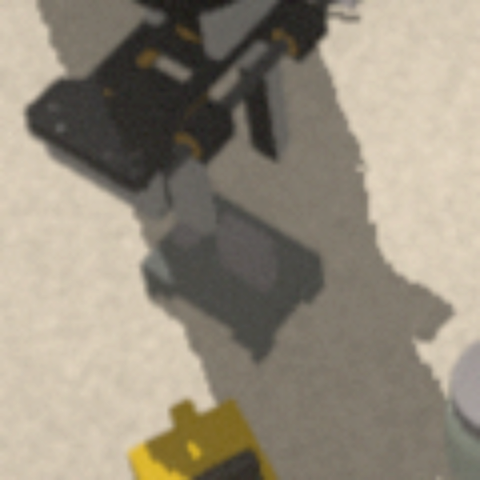

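>>> {"name": "send_rows", "arguments": {"offset": [[0, 0, 0.012], [0, 0, 0.026], [0, 0, 0.04], [0, 0, 0.053], [0, 0, 0.065], [0, 0, 0.073], [0, 0, 0.077], [0, 0, 0.077]], "rot": [[0, 0, 0], [0, 0, 0], [0, 0, 0], [0, 0, 0], [0, 0, 0], [0, 0, 0], [0, 0, 0], [0, 0, 0]]}}

```text
t: 2.87
tool_pos: [0.5702, -0.2878, 0.0427]
tcp_rot: [-3.139, -0.106, 0.001]
contact_force: [0.3, 0.2, -0.7]
finger_gap: 0.047
```

Run:
```python
from h import *
from bench import r
s=show()
print(delta(s,[.569,-.2907,.038],-86.5))
for n in("scene",):
    c=r.capture(n); np.savez(f"{n}2.npz",**c); i=c["pixels"][:,:,::-1]
    u,v=map(int,proj(c,[.569,-.29,.06])); i=i[max(0,v-60):v+60,max(0,u-60):u+60]
    cv2.imwrite(f"pics/{n}2.png",cv2.convertScaleAbs(cv2.resize(i,None,fx=4,fy=4),alpha=1.5))
show()
```

```text
t 2.8667 pos [ 0.5702 -0.2878  0.0427] yawy -86.13302746836585 z [-0.0009  0.0005 -1.    ] F [ 0.3025  0.2368 -0.7315] M [ 0.0335  0.2455 -0.0248] gap 0.04696217319113961 j [-0.5247  0.6595  1.3916 -0.      1.0914  0.9786]
(array([-1.3511,  2.8608,  4.7227]), array([-0.0309,  0.0483,  0.367 ]))
t 2.9167 pos [ 0.5704 -0.288   0.0435] yawy -86.14914745425253 z [-0. -0. -1.] F [-0.1277  0.601   0.297 ] M [0.024  0.1291 0.0541] gap 0.04681018312576298 j [-0.5249  0.6587  1.3909 -0.      1.0919  0.9787]
```

View pics/scene2.png

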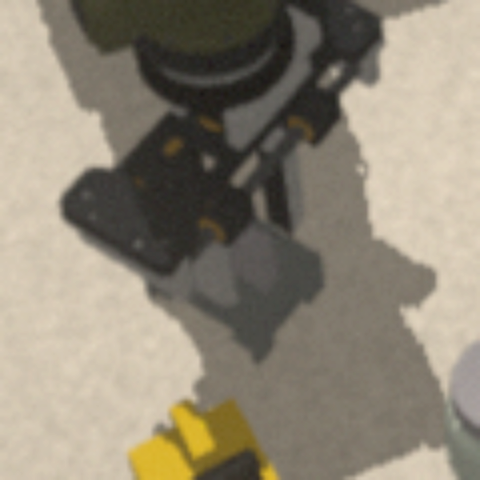

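The fingers straddle the plate. I'll correct the offset and close.

>>> {"name": "send_rows", "arguments": {"offset": [[-0.0005, 0.001, 0.002], [-0.0014, 0.0027, 0.0053], [-0.0014, 0.0027, 0.0053], [-0.0014, 0.0027, 0.0053], [-0.0014, 0.0027, 0.0053], [-0.0014, 0.0027, 0.0053], [-0.0014, 0.0027, 0.0053], [-0.0014, 0.0027, 0.0053]], "rot": [[0, 0, 0.2], [0, 0, 0.35], [0, 0, 0.35], [0, 0, 0.35], [0, 0, 0.35], [0, 0, 0.35], [0, 0, 0.35], [0, 0, 0.35]]}}

```text
t: 3.58
tool_pos: [0.5692, -0.2909, 0.0383]
tcp_rot: [3.14, 0.095, 0.0]
contact_force: [-0.8, 0.3, 0.3]
finger_gap: 0.0468
```

>>> {"name": "send_rows", "arguments": {"offset": [[0, 0, 0], [0, 0, 0], [0, 0, 0], [0, 0, 0], [0, 0, 0], [0, 0, 0], [0, 0, 0], [0, 0, 0]], "rot": [[0, 0, 0], [0, 0, 0], [0, 0, 0], [0, 0, 0], [0, 0, 0], [0, 0, 0], [0, 0, 0], [0, 0, 0]], "claw": 0, "newtons": 30}}

```text
t: 4.25
tool_pos: [0.5691, -0.2909, 0.0381]
tcp_rot: [-3.14, -0.095, 0.0]
contact_force: [0.4, 0.2, 0.9]
finger_gap: 0.0116
```

Run:
```python
from h import *
s=show()
a=np.radians(101.9);t=np.array([np.cos(a),np.sin(a)]);n=np.array([np.sin(a),-np.cos(a)])
# carriage centre 60mm before mouth ; grip point is 14 toward +n (carriage -y)
P=n*(.5562+.014)+t*(-.118-.06); print(P)
print(delta(s,[*P,.10],101.9-180))
```

```text
t 4.25 pos [ 0.5691 -0.2909  0.0381] yawy -86.52256222832112 z [-0.  0. -1.] F [0.3821 0.1945 0.9084] M [0.0212 0.1199 0.0014] gap 0.011554315145591227 j [-0.5298  0.6659  1.393  -0.      1.0827  0.9803]
[ 0.5947 -0.0566]
(array([  39.6758, -232.3097,  -61.8657]), array([-0.0007,  0.0022, -8.4226]))
```

>>> {"name": "send_rows", "arguments": {"offset": [[0, 0, -0.004], [0, 0, -0.012], [0, 0, -0.02], [0, 0, -0.028], [0, -0.004, -0.03], [0.002, -0.014, -0.03], [0.004, -0.029, -0.03], [0.008, -0.048, -0.03]], "rot": [[0, 0, 0], [0, 0, 0], [0, 0, 0], [0, 0, 0], [0, 0, 0], [0, 0, -1], [0, 0, -2], [0, 0, -3]]}}

```text
t: 4.92
tool_pos: [0.5738, -0.2413, 0.0677]
tcp_rot: [-3.136, -0.179, 0.001]
contact_force: [0.3, 0.1, -3.6]
finger_gap: 0.0114
```

Run:
```python
from h import *
s=show()
print(delta(s,[.5947,-.0566,.07],101.9-180))
```

```text
t 4.9167 pos [ 0.5738 -0.2413  0.0677] yawy -83.45651498467153 z [-0.0007  0.0004 -1.    ] F [ 0.2641  0.0752 -3.5612] M [ 0.0063  0.114  -0.0157] gap 0.011443219588089101 j [-0.4569  0.5957  1.4317  0.      1.115   0.9997]
(array([  41.7907, -181.0961,   -2.254 ]), array([-0.0276,  0.0371, -5.3565]))
```

>>> {"name": "send_rows", "arguments": {"offset": [[0.005, -0.022, 0], [0.0105, -0.046, 0], [0.017, -0.073, 0], [0.024, -0.104, 0], [0.031, -0.134, 0], [0.037, -0.16, 0], [0.0405, -0.176, -0.001], [0.0418, -0.181, -0.0022]], "rot": [[0, 0, -0.7], [0, 0, -1.4], [0, 0, -2.1], [0, 0, -3], [0, 0, -3.9], [0, 0, -4.7], [0, 0, -5.2], [0, 0, -5.36]]}}

```text
t: 5.58
tool_pos: [0.5949, -0.054, 0.0699]
tcp_rot: [-3.123, -0.331, 0.002]
contact_force: [0.5, -0.3, -3.6]
finger_gap: 0.0121
```

>>> {"name": "send_rows", "arguments": {"offset": [[0, 0, 0], [0, 0, 0], [0, 0, 0], [0, 0, 0], [0, 0, 0], [0, 0, 0], [0, 0, 0], [0, 0, 0]], "rot": [[0, 0, 0], [0, 0, 0], [0, 0, 0], [0, 0, 0], [0, 0, 0], [0, 0, 0], [0, 0, 0], [0, 0, 0]]}}

```text
t: 6.25
tool_pos: [0.5953, -0.0582, 0.0703]
tcp_rot: [-3.125, -0.323, 0.0]
contact_force: [0.4, -0.8, -2.9]
finger_gap: 0.0121
```

Run:
```python
from h import *
from bench import r
s=show()
print(delta(s,[.5947,-.0566,.07],101.9-180))
for n in("scene","top"):
    c=r.capture(n); np.savez(f"{n}3.npz",**c); i=c["pixels"][:,:,::-1]
    u,v=map(int,proj(c,[.58,-.0,.06])); i=i[max(0,v-55):v+55,max(0,u-70):u+70]; print(n,u-70,v-55)
    cv2.imwrite(f"pics/{n}3.png",cv2.convertScaleAbs(cv2.resize(i,None,fx=5,fy=5,interpolation=2),alpha=1.8))
```

```text
t 6.25 pos [ 0.5953 -0.0582  0.0703] yawy -78.1833864597021 z [-0.  0. -1.] F [ 0.4024 -0.7795 -2.9101] M [-0.0073  0.1544 -0.0464] gap 0.012062355527318592 j [-0.1586  0.5433  1.5087  0.      1.0897  1.2059]
(array([-0.2819, -1.6606,  0.3219]), array([-0.0009,  0.0017, -0.0834]))
scene 219 163
top 195 138
```

View pics/scene3.png

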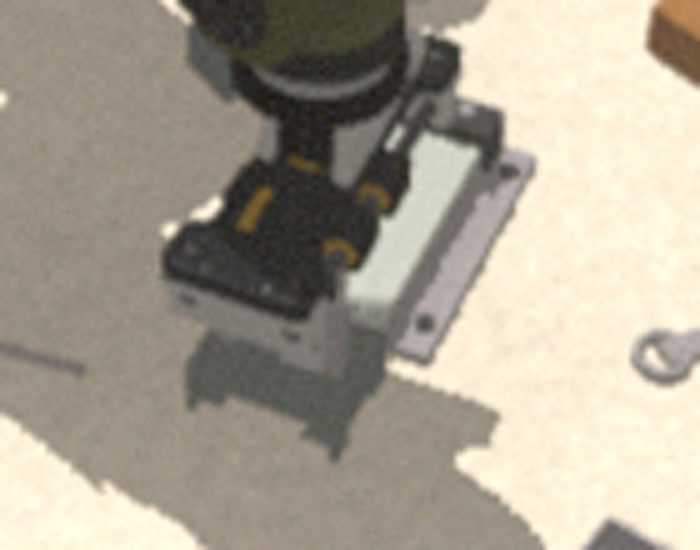

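View pics/top3.png

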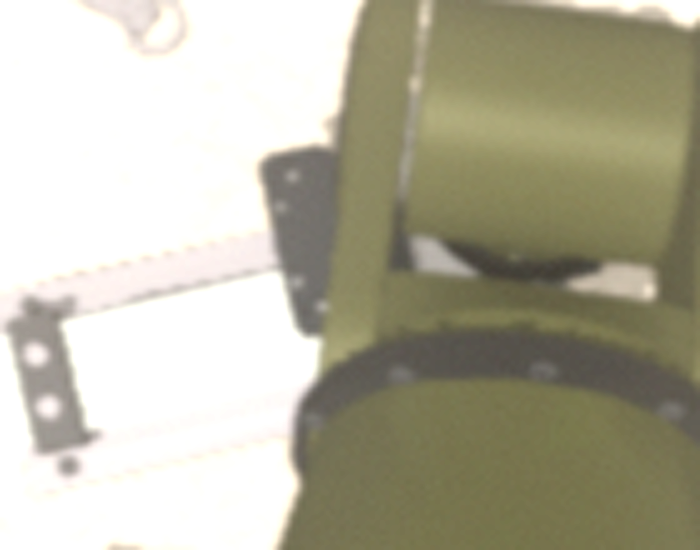

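Run:
```python
from h import *
c=load("scene3.npz"); i=c["pixels"][:,:,::-1][222:262,250:305]
i=cv2.resize(i,None,fx=14,fy=14,interpolation=2)
cv2.imwrite("pics/s3z.png",cv2.convertScaleAbs(i,alpha=2.6,beta=-60))
```

```text
(no output)
```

View pics/s3z.png

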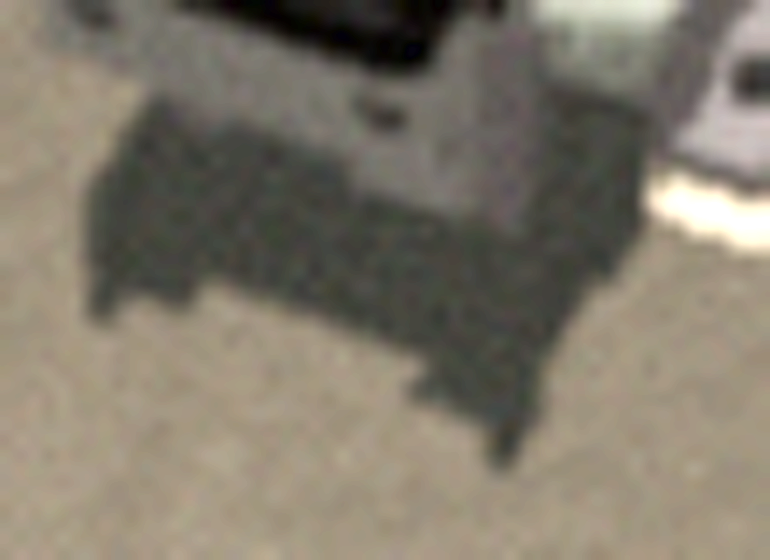

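Run:
```python
from h import *
c=load("scene3.npz")
a=np.radians(101.82);t=np.array([np.cos(a),np.sin(a),0]);n=np.array([np.sin(a),-np.cos(a),0])
G=np.array([.5953,-.0582,0]); C=G-.014*n; C[2]=.0322; print("carr n",C@n,"t",C@t)
i=c["pixels"][:,:,::-1][222:262,250:305]
i=cv2.convertScaleAbs(cv2.resize(i,None,fx=14,fy=14,interpolation=2),alpha=2.6,beta=-60)
for x,y,z in [(-30,40,0),(-30,-40,0),(30,40,0),(-30,40,33),(-30,-40,33),(30,40,33),(-30,-25,23),(-30,25,23),(-30,-20,11),(-30,20,11)]:
    u=proj(c,C+t*x/1e3+n*y/1e3+[0,0,z/1e3]); U=((u-[250,222]+.5)*14-.5).astype(int)
    cv2.drawMarker(i,tuple(map(int,U)),(0,0,255),0,12,1); print((x,y,z),U)
cv2.imwrite("pics/s3y.png",i)
```

```text
carr n 0.556755671172771 t -0.17890582389659565
(-30, 40, 0) [503 478]
(-30, -40, 0) [ 83 323]
(30, 40, 0) [641 231]
(-30, 40, 33) [507 359]
(-30, -40, 33) [ 79 203]
(30, 40, 33) [648 111]
(-30, -25, 23) [159 269]
(-30, 25, 23) [425 366]
(-30, -20, 11) [186 322]
(-30, 20, 11) [397 400]
```

View pics/s3y.png

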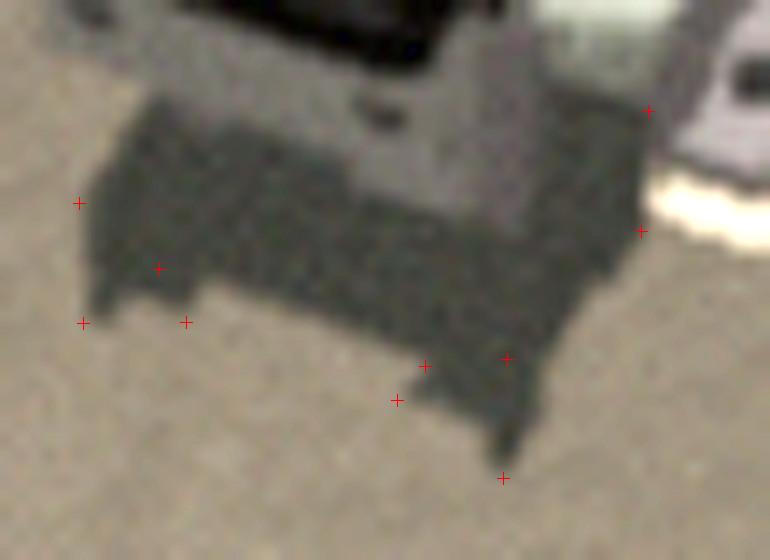

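```bash
cat >> h.py <<'E'
AR=np.radians(101.9);RT=np.array([np.cos(AR),np.sin(AR)]);RN=np.array([np.sin(AR),-np.cos(AR)])
def rail(s):
    p=s["tool_pos"][:2]; F=s["contact_force"]
    print("carr n %.4f t(nose rel mouth) %.4f z %.4f | Fn %.2f Ft %.2f Fz %.2f"%(p@RN-.014,p@RT+.118+.03,s["tool_pos"][2],F[:2]@RN,F[:2]@RT,F[2]))
def go(s,n,tn,z,yaw=-78.1):
    P=RN*(n+.014)+RT*(tn-.118-.03); print(delta(s,[*P,z],yaw))
E
python3 - <<'E'
from h import *
s=show();rail(s);go(s,.5563,-.03,.0496)
E
```

```text
t 6.35 pos [ 0.5953 -0.058   0.0704] yawy -78.17024742683425 z [-0. -0. -1.] F [ 0.7838  0.043  -3.1236] M [ 0.0062  0.0956 -0.0176] gap 0.01188955410276175 j [-0.1584  0.5432  1.5087 -0.      1.0897  1.206 ]
carr n 0.5566 t(nose rel mouth) -0.0315 z 0.0704 | Fn 0.78 Ft -0.12 Fz -3.12
(array([-0.2822, -1.5307, 20.7551]), array([ 0.0007,  0.0009, -0.0702]))
```

>>> {"name": "send_rows", "arguments": {"offset": [[-0.0003, 0, 0.003], [-0.0003, 0, 0.008], [-0.0003, 0, 0.013], [-0.0003, 0, 0.018], [-0.0003, -0.001, 0.0208], [-0.0003, -0.005, 0.0208], [-0.0003, -0.009, 0.0208], [-0.0003, -0.012, 0.0208]], "rot": [[0, 0, 0], [0, 0, -0.07], [0, 0, -0.07], [0, 0, -0.07], [0, 0, -0.07], [0, 0, -0.07], [0, 0, -0.07], [0, 0, -0.07]], "newtons": 25}}

```text
t: 7.02
tool_pos: [0.5926, -0.0457, 0.0497]
tcp_rot: [-3.125, -0.326, -0.0]
contact_force: [-0.6, -0.5, -3.9]
finger_gap: 0.0118
```

>>> {"name": "send_rows", "arguments": {"offset": [[0, 0, 0], [0, 0, 0], [0, 0, 0], [0, 0, 0], [0, 0, 0], [0, 0, 0], [0, 0, 0], [0, 0, 0]], "rot": [[0, 0, 0], [0, 0, 0], [0, 0, 0], [0, 0, 0], [0, 0, 0], [0, 0, 0], [0, 0, 0], [0, 0, 0]]}}

```text
t: 7.68
tool_pos: [0.5926, -0.0463, 0.0495]
tcp_rot: [-3.125, -0.326, 0.0]
contact_force: [-0.7, -0.1, -3.3]
finger_gap: 0.012
```

Run:
```python
from h import *
from bench import r
s=show();rail(s);go(s,.5563,.0,.0496)
for n in("scene",):
    c=r.capture(n); np.savez(f"{n}4.npz",**c)
    i=c["pixels"][:,:,::-1][215:255,245:300]
    i=cv2.resize(i,None,fx=14,fy=14,interpolation=2)
    i=cv2.convertScaleAbs(i,alpha=2.6,beta=-60)
    cv2.imwrite("pics/s4z.png",i)
```

```text
t 7.6833 pos [ 0.5926 -0.0463  0.0495] yawy -78.09990858673464 z [-0.0001  0.     -1.    ] F [-0.7231 -0.1165 -3.267 ] M [-0.0532  0.1018  0.008 ] gap 0.012004691736938002 j [-0.1396  0.5634  1.5324  0.      1.0459  1.2235]
carr n 0.5563 t(nose rel mouth) -0.0195 z 0.0495 | Fn -0.73 Ft 0.04 Fz -3.27
(array([  0.0093, -19.4846,  -0.086 ]), array([-0.0026,  0.0051,  0.0001]))
```

View pics/s4z.png

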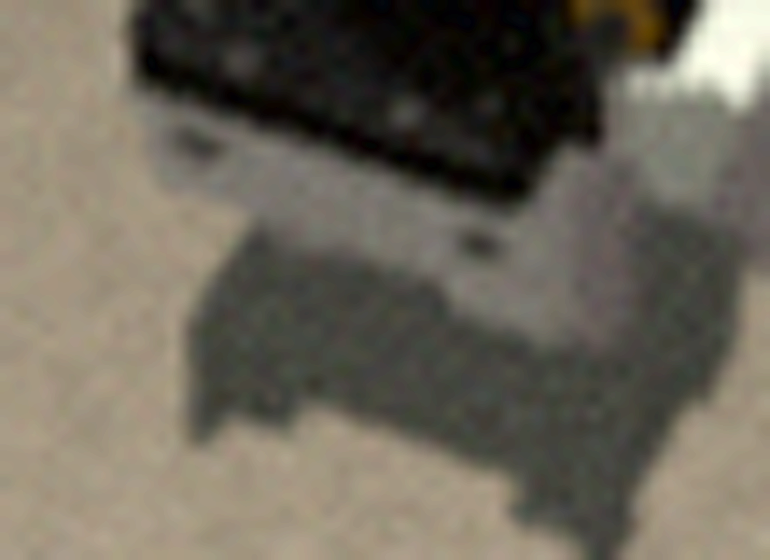

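>>> {"name": "send_rows", "arguments": {"offset": [[0, -0.002, 0], [0, -0.005, 0], [0, -0.008, 0], [0, -0.011, 0], [0, -0.013, 0], [0, -0.0145, 0], [0, -0.0155, 0], [0, -0.016, 0]], "rot": [[0, 0, 0], [0, 0, 0], [0, 0, 0], [0, 0, 0], [0, 0, 0], [0, 0, 0], [0, 0, 0], [0, 0, 0]]}}

```text
t: 8.4
tool_pos: [0.5893, -0.0304, 0.0496]
tcp_rot: [-3.125, -0.326, -0.0]
contact_force: [-0.8, 0.2, -3.8]
finger_gap: 0.012
```

>>> {"name": "send_rows", "arguments": {"offset": [[0, -0.0005, 0], [0, -0.001, 0], [0, -0.0015, 0], [0, -0.002, 0], [0, -0.0025, 0], [0, -0.003, 0], [0, -0.0035, 0], [0, -0.004, 0]], "rot": [[0, 0, 0], [0, 0, 0], [0, 0, 0], [0, 0, 0], [0, 0, 0], [0, 0, 0], [0, 0, 0], [0, 0, 0]]}}

```text
t: 9.07
tool_pos: [0.5885, -0.0266, 0.0495]
tcp_rot: [-3.125, -0.326, 0.0]
contact_force: [-0.1, 0.5, -3.3]
finger_gap: 0.0121
```

Run:
```python
from h import *
s=show();rail(s)
```

```text
t 9.0667 pos [ 0.5885 -0.0266  0.0495] yawy -78.09624957690373 z [-0.  0. -1.] F [-0.0999  0.4727 -3.3131] M [0.0031 0.0868 0.0224] gap 0.012071973349792155 j [-0.1074  0.5531  1.549   0.      1.0395  1.2556]
carr n 0.5563 t(nose rel mouth) 0.0006 z 0.0495 | Fn -0.00 Ft 0.48 Fz -3.31
```

>>> {"name": "send_rows", "arguments": {"offset": [[0, -0.0005, 0], [0, -0.001, 0], [0, -0.0015, 0], [0, -0.002, 0], [0, -0.0025, 0], [0, -0.003, 0], [0, -0.0035, 0], [0, -0.004, 0]], "rot": [[0, 0, 0], [0, 0, 0], [0, 0, 0], [0, 0, 0], [0, 0, 0], [0, 0, 0], [0, 0, 0], [0, 0, 0]]}}

```text
t: 9.73
tool_pos: [0.5876, -0.0227, 0.0496]
tcp_rot: [3.125, 0.326, -0.0]
contact_force: [0.6, -0.7, -3.1]
finger_gap: 0.012
```

>>> {"name": "send_rows", "arguments": {"offset": [[0, -0.0005, 0], [0, -0.001, 0], [0, -0.0015, 0], [0, -0.002, 0], [0, -0.0025, 0], [0, -0.003, 0], [0, -0.0035, 0], [0, -0.004, 0]], "rot": [[0, 0, 0], [0, 0, 0], [0, 0, 0], [0, 0, 0], [0, 0, 0], [0, 0, 0], [0, 0, 0], [0, 0, 0]]}}

```text
t: 10.4
tool_pos: [0.5868, -0.0188, 0.0495]
tcp_rot: [3.125, 0.326, 0.0]
contact_force: [0.1, -0.4, -4.0]
finger_gap: 0.0118
```

Run:
```python
from h import *
s=show();rail(s)
```

```text
t 10.4 pos [ 0.5868 -0.0188  0.0495] yawy -78.09254912556939 z [ 0. -0. -1.] F [ 0.076  -0.4476 -4.0084] M [-0.0133  0.1436 -0.0397] gap 0.011845849944123077 j [-0.0944  0.5493  1.555  -0.      1.0372  1.2686]
carr n 0.5563 t(nose rel mouth) 0.0086 z 0.0495 | Fn -0.02 Ft -0.45 Fz -4.01
```

>>> {"name": "send_rows", "arguments": {"offset": [[0, -0.0005, 0], [0, -0.001, 0], [0, -0.0015, 0], [0, -0.002, 0], [0, -0.0025, 0], [0, -0.003, 0], [0, -0.0035, 0], [0, -0.004, 0]], "rot": [[0, 0, 0], [0, 0, 0], [0, 0, 0], [0, 0, 0], [0, 0, 0], [0, 0, 0], [0, 0, 0], [0, 0, 0]]}}

```text
t: 11.07
tool_pos: [0.586, -0.0149, 0.0495]
tcp_rot: [3.125, 0.326, -0.0]
contact_force: [-0.9, 0.2, -3.4]
finger_gap: 0.0118
```

>>> {"name": "send_rows", "arguments": {"offset": [[0, -0.0005, 0], [0, -0.001, 0], [0, -0.0015, 0], [0, -0.002, 0], [0, -0.0025, 0], [0, -0.003, 0], [0, -0.0035, 0], [0, -0.004, 0]], "rot": [[0, 0, 0], [0, 0, 0], [0, 0, 0], [0, 0, 0], [0, 0, 0], [0, 0, 0], [0, 0, 0], [0, 0, 0]]}}

```text
t: 11.73
tool_pos: [0.5852, -0.011, 0.0496]
tcp_rot: [3.125, 0.326, 0.0]
contact_force: [-1.1, 0.3, -2.9]
finger_gap: 0.0117
```

Run:
```python
from h import *
from bench import r
s=show();rail(s)
c=r.capture("scene"); np.savez("scene5.npz",**c)
i=c["pixels"][:,:,::-1][200:250,250:320]
i=cv2.resize(i,None,fx=11,fy=11,interpolation=2)
cv2.imwrite("pics/s5z.png",cv2.convertScaleAbs(i,alpha=2.4,beta=-50))
```

```text
t 11.7333 pos [ 0.5852 -0.011   0.0496] yawy -78.09403261236095 z [ 0.0001 -0.     -1.    ] F [-1.0537  0.2781 -2.9065] M [0.0136 0.129  0.0207] gap 0.011657410260169875 j [-0.0813  0.5457  1.5607 -0.      1.0351  1.2817]
carr n 0.5563 t(nose rel mouth) 0.0166 z 0.0496 | Fn -0.97 Ft 0.49 Fz -2.91
```

View pics/s5z.png

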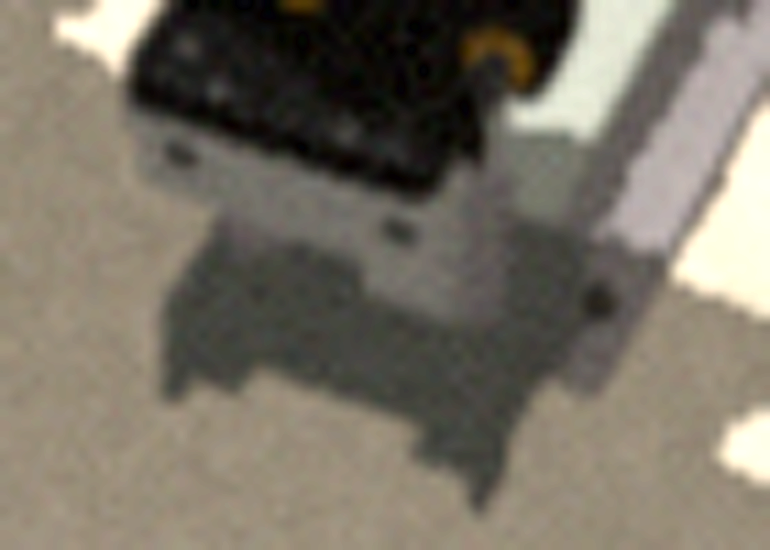

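>>> {"name": "send_rows", "arguments": {"offset": [[0, -0.001, 0], [0, -0.002, 0], [0, -0.003, 0], [0, -0.004, 0], [0, -0.005, 0], [0, -0.006, 0], [0, -0.007, 0], [0, -0.008, 0]], "rot": [[0, 0, 0], [0, 0, 0], [0, 0, 0], [0, 0, 0], [0, 0, 0], [0, 0, 0], [0, 0, 0], [0, 0, 0]]}}

```text
t: 12.45
tool_pos: [0.5835, -0.0031, 0.0496]
tcp_rot: [3.125, 0.326, 0.0]
contact_force: [0.6, 1.0, -2.9]
finger_gap: 0.0117
```

>>> {"name": "send_rows", "arguments": {"offset": [[0, -0.001, 0], [0, -0.002, 0], [0, -0.003, 0], [0, -0.004, 0], [0, -0.005, 0], [0, -0.006, 0], [0, -0.007, 0], [0, -0.008, 0]], "rot": [[0, 0, 0], [0, 0, 0], [0, 0, 0], [0, 0, 0], [0, 0, 0], [0, 0, 0], [0, 0, 0], [0, 0, 0]]}}

```text
t: 13.12
tool_pos: [0.5818, 0.0047, 0.0495]
tcp_rot: [3.125, 0.326, -0.0]
contact_force: [-0.3, -0.4, -2.6]
finger_gap: 0.0118
```

Run:
```python
from h import *
s=show();rail(s)
```

```text
t 13.1167 pos [0.5818 0.0047 0.0495] yawy -78.09337015511315 z [-0. -0. -1.] F [-0.3403 -0.3629 -2.5895] M [-0.0182  0.0961 -0.0237] gap 0.011762807311828686 j [-0.0548  0.5393  1.5712 -0.      1.0312  1.3082]
carr n 0.5563 t(nose rel mouth) 0.0327 z 0.0495 | Fn -0.41 Ft -0.28 Fz -2.59
```

>>> {"name": "send_rows", "arguments": {"offset": [[0, -0.001, 0], [0, -0.003, 0], [0, -0.005, 0], [0, -0.007, 0], [0, -0.009, 0], [0, -0.011, 0], [0, -0.013, 0], [0, -0.015, 0]], "rot": [[0, 0, 0], [0, 0, 0], [0, 0, 0], [0, 0, 0], [0, 0, 0], [0, 0, 0], [0, 0, 0], [0, 0, 0]]}}

```text
t: 13.78
tool_pos: [0.5787, 0.0195, 0.0496]
tcp_rot: [3.125, 0.326, 0.0]
contact_force: [-0.3, -0.6, -2.8]
finger_gap: 0.0117
```

>>> {"name": "send_rows", "arguments": {"offset": [[0, -0.002, 0], [0, -0.004, 0], [0, -0.006, 0], [0, -0.008, 0], [0, -0.01, 0], [0, -0.012, 0], [0, -0.014, 0], [0, -0.016, 0]], "rot": [[0, 0, 0], [0, 0, 0], [0, 0, 0], [0, 0, 0], [0, 0, 0], [0, 0, 0], [0, 0, 0], [0, 0, 0]]}}

```text
t: 14.45
tool_pos: [0.5754, 0.0351, 0.0495]
tcp_rot: [3.125, 0.326, -0.0]
contact_force: [0.5, 0.6, -3.0]
finger_gap: 0.0117
```

Run:
```python
from h import *
from bench import r
s=show();rail(s)
c=r.capture("scene"); np.savez("scene6.npz",**c)
i=c["pixels"][:,:,::-1][170:250,240:340]
i=cv2.resize(i,None,fx=7,fy=7,interpolation=2)
cv2.imwrite("pics/s6z.png",cv2.convertScaleAbs(i,alpha=2.2,beta=-40))
```

```text
t 14.45 pos [0.5754 0.0351 0.0495] yawy -78.0961896316885 z [-0. -0. -1.] F [ 0.5166  0.5723 -2.974 ] M [-0.0078  0.0867 -0.0052] gap 0.011743633098797753 j [-0.0025  0.529   1.5875 -0.      1.0251  1.3605]
carr n 0.5563 t(nose rel mouth) 0.0637 z 0.0495 | Fn 0.62 Ft 0.45 Fz -2.97
```

View pics/s6z.png

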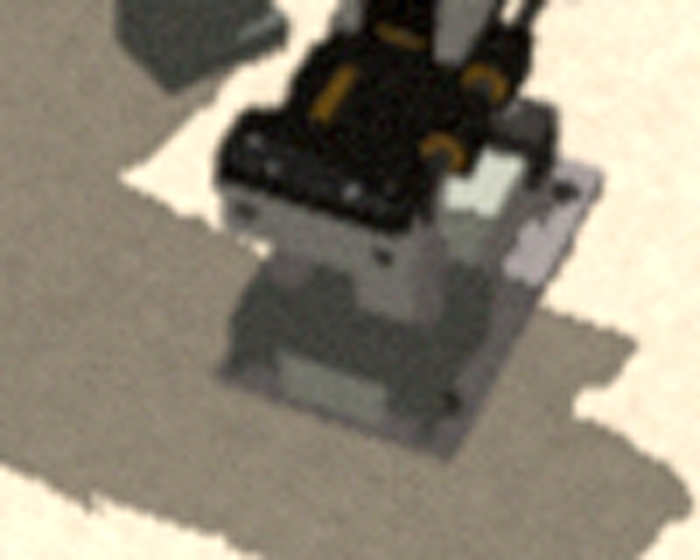

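>>> {"name": "send_rows", "arguments": {"offset": [[0, -0.002, 0], [0, -0.005, 0], [0, -0.008, 0], [0, -0.011, 0], [0, -0.014, 0], [0, -0.017, 0], [0, -0.02, 0], [0, -0.023, 0]], "rot": [[0, 0, 0], [0, 0, 0], [0, 0, 0], [0, 0, 0], [0, 0, 0], [0, 0, 0], [0, 0, 0], [0, 0, 0]]}}

```text
t: 15.17
tool_pos: [0.5706, 0.0578, 0.0496]
tcp_rot: [3.125, 0.326, -0.0]
contact_force: [0.6, -0.1, -3.2]
finger_gap: 0.0119
```

>>> {"name": "send_rows", "arguments": {"offset": [[0, -0.003, 0], [0, -0.006, 0], [0, -0.009, 0], [0, -0.012, 0], [0, -0.015, 0], [0, -0.018, 0], [0, -0.02, 0], [0, -0.021, 0]], "rot": [[0, 0, 0], [0, 0, 0], [0, 0, 0], [0, 0, 0], [0, 0, 0], [0, 0, 0], [0, 0, 0], [0, 0, 0]]}}

```text
t: 15.83
tool_pos: [0.5663, 0.0783, 0.0495]
tcp_rot: [-3.125, -0.326, 0.0]
contact_force: [0.8, 0.3, -4.1]
finger_gap: 0.0118
```

Run:
```python
from h import *
s=show();rail(s)
```

```text
t 15.8333 pos [0.5663 0.0783 0.0495] yawy -78.08114692999709 z [-0.  0. -1.] F [ 0.7662  0.2662 -4.1234] M [-0.0051  0.1014  0.0445] gap 0.011789360346992479 j [0.0734 0.5199 1.6021 0.     1.0197 1.4362]
carr n 0.5563 t(nose rel mouth) 0.1079 z 0.0495 | Fn 0.80 Ft 0.10 Fz -4.12
```

>>> {"name": "send_rows", "arguments": {"offset": [[0, -0.001, 0], [0, -0.0025, 0], [0, -0.004, 0], [0, -0.0055, 0], [0, -0.007, 0], [0, -0.0085, 0], [0, -0.01, 0], [0, -0.011, 0]], "rot": [[0, 0, 0], [0, 0, 0], [0, 0, 0], [0, 0, 0], [0, 0, 0], [0, 0, 0], [0, 0, 0], [0, 0, 0]]}}

```text
t: 16.5
tool_pos: [0.5641, 0.089, 0.0496]
tcp_rot: [-3.125, -0.326, 0.0]
contact_force: [0.3, -0.5, -3.8]
finger_gap: 0.012
```

>>> {"name": "send_rows", "arguments": {"offset": [[0, -0.0005, 0], [0, -0.001, 0], [0, -0.0015, 0], [0, -0.002, 0], [0, -0.0025, 0], [0, -0.003, 0], [0, -0.0035, 0], [0, -0.004, 0]], "rot": [[0, 0, 0], [0, 0, 0], [0, 0, 0], [0, 0, 0], [0, 0, 0], [0, 0, 0], [0, 0, 0], [0, 0, 0]]}}

```text
t: 17.17
tool_pos: [0.5633, 0.0927, 0.0495]
tcp_rot: [-3.125, -0.326, 0.0]
contact_force: [-0.2, 0.2, -3.3]
finger_gap: 0.0117
```

Run:
```python
from h import *
from bench import r
s=show();rail(s)
for n in("top","scene"):
    c=r.capture(n); np.savez(f"{n}7.npz",**c)
    u,v=map(int,proj(c,[.54,.12,.04])); i=c["pixels"][:,:,::-1][v-35:v+35,u-35:u+35]
    i=cv2.resize(i,None,fx=8,fy=8,interpolation=2)
    cv2.imwrite(f"pics/{n}7.png",cv2.convertScaleAbs(i,alpha=1.8))
```

```text
t 17.1667 pos [0.5633 0.0927 0.0495] yawy -78.093840808593 z [-0.  0. -1.] F [-0.192   0.1502 -3.3056] M [0.0044 0.1468 0.0013] gap 0.011666917243722088 j [0.099  0.5182 1.6046 0.     1.0187 1.462 ]
carr n 0.5563 t(nose rel mouth) 0.1226 z 0.0495 | Fn -0.16 Ft 0.19 Fz -3.31
```

View pics/scene7.png

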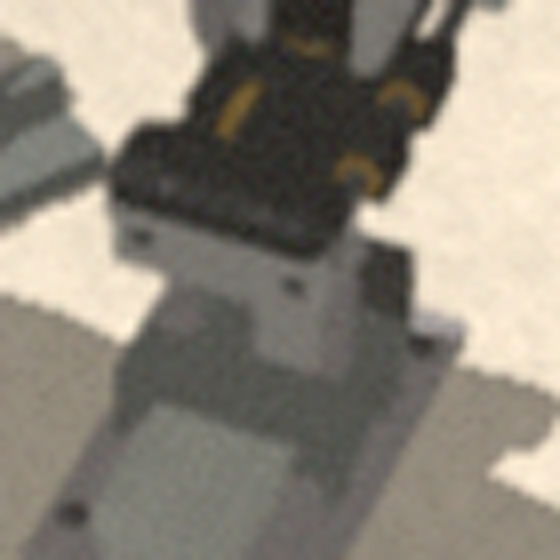

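View pics/top7.png

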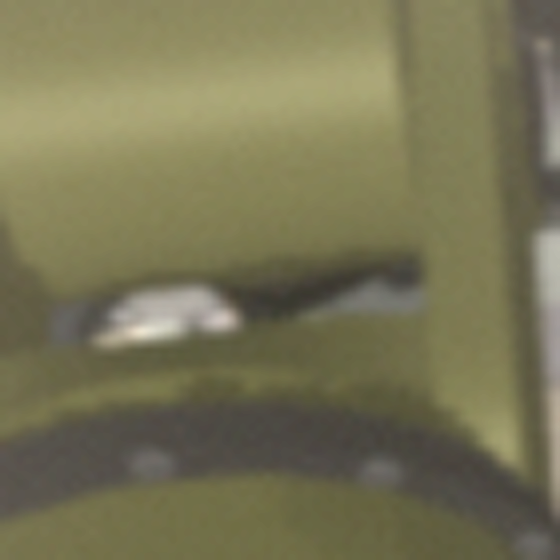

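>>> {"name": "send_rows", "arguments": {"offset": [[0, -0.0005, 0], [0, -0.001, 0], [0, -0.0015, 0], [0, -0.002, 0], [0, -0.0025, 0], [0, -0.003, 0], [0, -0.0035, 0], [0, -0.004, 0]], "rot": [[0, 0, 0], [0, 0, 0], [0, 0, 0], [0, 0, 0], [0, 0, 0], [0, 0, 0], [0, 0, 0], [0, 0, 0]]}}

```text
t: 17.93
tool_pos: [0.5625, 0.0967, 0.0496]
tcp_rot: [-3.125, -0.326, -0.0]
contact_force: [0.2, -0.6, -2.9]
finger_gap: 0.0118
```

>>> {"name": "send_rows", "arguments": {"offset": [[0, -0.0003, 0], [0, -0.0006, 0], [0, -0.0009, 0], [0, -0.0012, 0], [0, -0.0015, 0], [0, -0.0018, 0], [0, -0.002, 0], [0, -0.002, 0]], "rot": [[0, 0, 0], [0, 0, 0], [0, 0, 0], [0, 0, 0], [0, 0, 0], [0, 0, 0], [0, 0, 0], [0, 0, 0]]}}

```text
t: 18.6
tool_pos: [0.5621, 0.0986, 0.0496]
tcp_rot: [3.125, 0.326, 0.0]
contact_force: [0.9, -0.0, -3.5]
finger_gap: 0.012
```

Run:
```python
from h import *
s=show();rail(s)
```

```text
t 18.6 pos [0.5621 0.0986 0.0496] yawy -78.0917640422818 z [ 0. -0. -1.] F [ 0.9151 -0.0459 -3.4541] M [ 0.0513  0.0682 -0.0372] gap 0.011964960057207645 j [ 0.1095  0.5178  1.6053 -0.      1.0185  1.4724]
carr n 0.5563 t(nose rel mouth) 0.1286 z 0.0496 | Fn 0.89 Ft -0.23 Fz -3.45
```

>>> {"name": "send_rows", "arguments": {"offset": [[0, -0.0003, 0], [0, -0.0006, 0], [0, -0.0009, 0], [0, -0.0012, 0], [0, -0.0015, 0], [0, -0.0015, 0], [0, -0.0015, 0], [0, -0.0015, 0]], "rot": [[0, 0, 0], [0, 0, 0], [0, 0, 0], [0, 0, 0], [0, 0, 0], [0, 0, 0], [0, 0, 0], [0, 0, 0]]}}

```text
t: 19.27
tool_pos: [0.5618, 0.1, 0.0496]
tcp_rot: [3.125, 0.326, 0.0]
contact_force: [0.5, 0.7, -3.1]
finger_gap: 0.0119
```

>>> {"name": "send_rows", "arguments": {"offset": [[0, -0.0003, 0], [0, -0.0006, 0], [0, -0.0009, 0], [0, -0.001, 0], [0, -0.001, 0], [0, -0.001, 0], [0, -0.001, 0], [0, -0.001, 0]], "rot": [[0, 0, 0], [0, 0, 0], [0, 0, 0], [0, 0, 0], [0, 0, 0], [0, 0, 0], [0, 0, 0], [0, 0, 0]]}}

```text
t: 19.93
tool_pos: [0.5615, 0.101, 0.0495]
tcp_rot: [3.125, 0.326, -0.0]
contact_force: [-0.1, -0.0, -3.9]
finger_gap: 0.0117
```

Run:
```python
from h import *
s=show();rail(s)
```

```text
t 19.9333 pos [0.5615 0.101  0.0495] yawy -78.09610937124198 z [-0. -0. -1.] F [-0.1488 -0.0478 -3.8503] M [ 0.0037  0.136  -0.0347] gap 0.011684087955984534 j [ 0.1138  0.5177  1.6056 -0.      1.0184  1.4768]
carr n 0.5563 t(nose rel mouth) 0.1310 z 0.0495 | Fn -0.16 Ft -0.02 Fz -3.85
```

>>> {"name": "send_rows", "arguments": {"offset": [[0, -0.0003, 0], [0, -0.0006, 0], [0, -0.0009, 0], [0, -0.0012, 0], [0, -0.0015, 0], [0, -0.0015, 0], [0, -0.0015, 0], [0, -0.0015, 0]], "rot": [[0, 0, 0], [0, 0, 0], [0, 0, 0], [0, 0, 0], [0, 0, 0], [0, 0, 0], [0, 0, 0], [0, 0, 0]]}}

```text
t: 20.6
tool_pos: [0.5613, 0.1023, 0.0495]
tcp_rot: [3.124, 0.326, 0.0]
contact_force: [1.3, -1.9, -3.3]
finger_gap: 0.0119
```

>>> {"name": "send_rows", "arguments": {"offset": [[0, -0.0002, 0], [0, -0.0004, 0], [0, -0.0006, 0], [0, -0.0006, 0], [0, -0.0006, 0], [0, -0.0006, 0], [0, -0.0006, 0], [0, -0.0006, 0]], "rot": [[0, 0, 0], [0, 0, 0], [0, 0, 0], [0, 0, 0], [0, 0, 0], [0, 0, 0], [0, 0, 0], [0, 0, 0]]}}

```text
t: 21.27
tool_pos: [0.5613, 0.1025, 0.0496]
tcp_rot: [3.124, 0.326, 0.001]
contact_force: [2.3, -6.6, -3.0]
finger_gap: 0.0117
```

Run:
```python
from h import *
s=show();rail(s)
```

```text
t 21.2667 pos [0.5613 0.1025 0.0496] yawy -78.09540415911361 z [ 0.0005 -0.0009 -1.    ] F [ 2.2703 -6.6168 -3.0028] M [-1.3191 -0.2704  0.1579] gap 0.01174790755825909 j [ 0.1168  0.5175  1.6056 -0.0012  1.0181  1.4804]
carr n 0.5564 t(nose rel mouth) 0.1325 z 0.0496 | Fn 0.86 Ft -6.94 Fz -3.00
```

>>> {"name": "send_rows", "arguments": {"offset": [[0, -0.0002, 0], [0, -0.0004, 0], [0, -0.0004, 0], [0, -0.0004, 0], [0, -0.0004, 0], [0, -0.0004, 0], [0, -0.0004, 0], [0, -0.0004, 0]], "rot": [[0, 0, 0], [0, 0, 0], [0, 0, 0], [0, 0, 0], [0, 0, 0], [0, 0, 0], [0, 0, 0], [0, 0, 0]]}}

```text
t: 21.93
tool_pos: [0.5613, 0.1025, 0.0496]
tcp_rot: [3.123, 0.326, 0.001]
contact_force: [2.4, -9.7, -3.0]
finger_gap: 0.0115
```

Run:
```python
from h import *
s=show();rail(s)
```

```text
t 21.9333 pos [0.5613 0.1025 0.0496] yawy -78.0981280502545 z [ 0.0006 -0.0014 -1.    ] F [ 2.4438 -9.7144 -3.0146] M [-1.896  -0.3458  0.1679] gap 0.011462285040828198 j [ 0.1171  0.5174  1.6056 -0.0017  1.0181  1.4811]
carr n 0.5564 t(nose rel mouth) 0.1325 z 0.0496 | Fn 0.39 Ft -10.01 Fz -3.01
```

>>> {"name": "send_rows", "arguments": {"offset": [[0, 0.0002, 0.0002], [0, 0.0004, 0.0003], [0, 0.0006, 0.0004], [0, 0.0007, 0.0004], [0, 0.0007, 0.0004], [0, 0.0007, 0.0004], [0, 0.0007, 0.0004], [0, 0.0007, 0.0004]], "rot": [[0, 0, 0], [0, 0, 0], [0, 0, 0], [0, 0, 0], [0, 0, 0], [0, 0, 0], [0, 0, 0], [0, 0, 0]]}}

```text
t: 22.6
tool_pos: [0.5614, 0.1024, 0.0494]
tcp_rot: [3.124, 0.326, 0.001]
contact_force: [0.7, -5.1, 1.3]
finger_gap: 0.0119
```

>>> {"name": "send_rows", "arguments": {"offset": [[0, 0, 0], [0, 0, 0], [0, 0, 0], [0, 0, 0], [0, 0, 0], [0, 0, 0], [0, 0, 0], [0, 0, 0]], "rot": [[0, 0, 0], [0, 0, 0], [0, 0, 0], [0, 0, 0], [0, 0, 0], [0, 0, 0], [0, 0, 0], [0, 0, 0]], "claw": 0.4}}

```text
t: 23.27
tool_pos: [0.5612, 0.1028, 0.0492]
tcp_rot: [-3.125, -0.326, -0.0]
contact_force: [0.0, 0.6, -0.0]
finger_gap: 0.0373
```

Run:
```python
from h import *
s=show();rail(s)
```

```text
t 23.2667 pos [0.5612 0.1028 0.0492] yawy -78.09204798302551 z [ 0.      0.0001 -1.    ] F [ 0.0057  0.6459 -0.047 ] M [-0.0332  0.1172 -0.0048] gap 0.0372988651976347 j [0.117  0.5181 1.6059 0.0001 1.0175 1.4799]
carr n 0.5563 t(nose rel mouth) 0.1329 z 0.0492 | Fn 0.14 Ft 0.63 Fz -0.05
```

>>> {"name": "send_rows", "arguments": {"offset": [[0, 0, -0.005], [0, 0, -0.018], [0, 0, -0.036], [0, 0, -0.056], [0, 0, -0.076], [0, 0, -0.09], [0, 0.01, -0.1], [0, 0.025, -0.1]], "rot": [[0, 0, 0], [0, 0, 0], [0, 0, 0], [0, 0, 0], [0, 0, -2], [0, 0, -8], [0, 0, -15], [0, 0, -22]]}}

```text
t: 23.93
tool_pos: [0.5671, 0.0789, 0.152]
tcp_rot: [3.001, 0.927, 0.006]
contact_force: [0.7, 0.2, 0.1]
finger_gap: 0.0375
```

Run:
```python
from h import *
from bench import r
s=show();rail(s)
C=RN*.5563+RT*(.1325-.03-.118); Kn=C-RN*.03; print("C",C,"knob",Kn)
print(delta(s,[*Kn,.15],8))
for n in("top","scene"):
    c=r.capture(n); np.savez(f"{n}8.npz",**c)
    u,v=map(int,proj(c,[.54,.11,.04])); i=c["pixels"][:,:,::-1][v-45:v+45,u-45:u+45]
    i=cv2.resize(i,None,fx=6,fy=6,interpolation=2)
    cv2.imwrite(f"pics/{n}8.png",cv2.convertScaleAbs(i,alpha=1.8))
```

```text
t 23.9333 pos [0.5671 0.0789 0.152 ] yawy -55.67735724343279 z [ 0.0038  0.0004 -1.    ] F [0.7332 0.1525 0.0883] M [-0.0775  0.176   0.0011] gap 0.03745069380037333 j [0.0742 0.3949 1.5215 0.0001 1.2213 1.0459]
carr n 0.5572 t(nose rel mouth) 0.1082 z 0.1520 | Fn 0.75 Ft -0.00 Fz 0.09
C [0.5475 0.0995] knob [0.5182 0.0934]
(array([-32.276 , -39.5575,   1.85  ]), array([  0.2017,  -0.116 , -63.6771]))
```

View pics/scene8.png

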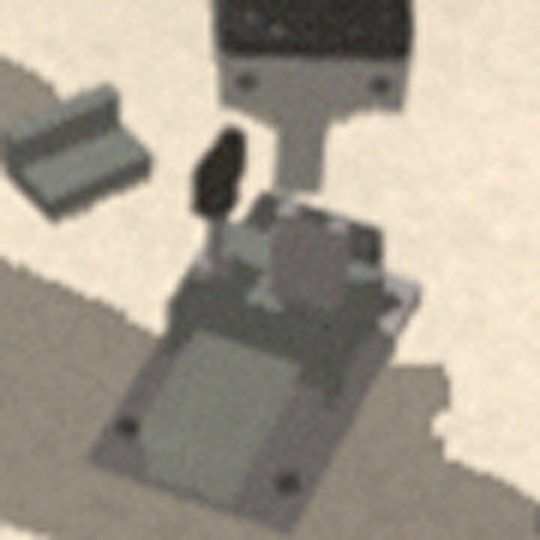

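Run:
```python
from h import *
c=load("scene8.npz");g=c["pixels"].max(2)
u,v=map(int,proj(c,[.54,.11,.04]));u0,v0=u-45,v-45
roi=g[v0+18:v0+37,u0+30:u0+43]; 
m=((roi<55)*255).astype(np.uint8); M=cv2.moments(m,True); print("blob c",M["m10"]/M["m00"]+u0+30,M["m01"]/M["m00"]+v0+18, "area",M["m00"], "exp",proj(c,[.5182,.0934,.103]))
i=c["pixels"][:,:,::-1][v0+15:v0+40,u0+25:u0+50]
i=cv2.convertScaleAbs(cv2.resize(i,None,fx=22,fy=22,interpolation=2),alpha=2)
for d,col in((0,(0,0,255)),(8.6,(0,255,0))):
    a=AR-np.radians(d);x=np.array([np.cos(a),np.sin(a),0]);y=np.array([-np.sin(a),np.cos(a),0])
    P=[];
    for z in(.087,.115):
        for sx,sy in((1,1),(1,-1),(-1,-1),(-1,1)):
            P.append((proj(c,np.array([.5182,.0934,z])+x*.017*sx+y*.0055*sy)-[u0+25,v0+15]+.5)*22)
    h=cv2.convexHull(np.array(P,np.float32).astype(np.int32)); cv2.polylines(i,[h],True,col,1)
cv2.imwrite("pics/k8.png",i)
```

```text
blob c 292.42857142857144 176.1547619047619 area 84.0 exp [291.77601178 174.96910955]
```

View pics/k8.png

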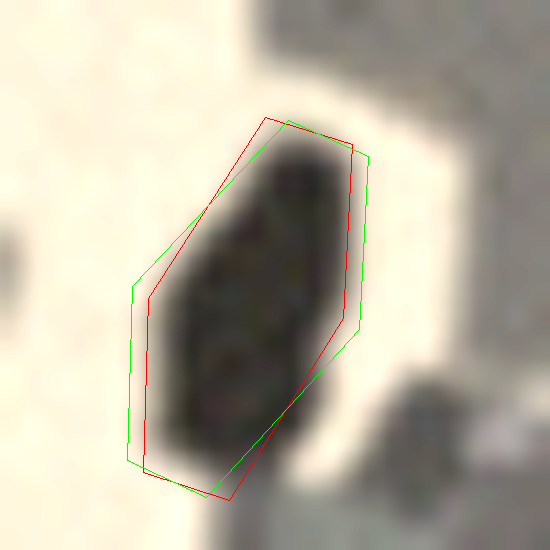

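>>> {"name": "send_rows", "arguments": {"offset": [[-0.004, -0.005, 0], [-0.008, -0.01, 0], [-0.012, -0.015, 0], [-0.016, -0.02, 0], [-0.02, -0.025, 0], [-0.024, -0.03, 0], [-0.028, -0.035, 0], [-0.0323, -0.0396, 0]], "rot": [[0, 0, -6], [0, 0, -12.5], [0, 0, -19], [0, 0, -25.5], [0, 0, -32], [0, 0, -38.5], [0, 0, -45], [0, 0, -51]], "claw": 0.32}}

```text
t: 24.7
tool_pos: [0.5168, 0.0938, 0.149]
tcp_rot: [-2.317, -2.121, 0.001]
contact_force: [-0.2, 0.2, 0.7]
finger_gap: 0.03
```

Run:
```python
from h import *
s=show()
print(delta(s,[.5182,.0934,.12],11))
```

```text
t 24.7 pos [0.5168 0.0938 0.149 ] yawy -5.053490729677479 z [-0.0006  0.0001 -1.    ] F [-0.1564  0.2128  0.6526] M [-0.0203  0.018   0.0238] gap 0.029986892979707636 j [0.1097 0.2997 1.6584 0.0002 1.1841 0.1978]
(array([-0.2623,  1.4393, 28.9661]), array([ -0.0348,  -0.0064, -16.0535]))
```

>>> {"name": "send_rows", "arguments": {"offset": [[0, 0.0005, 0.002], [-0.0003, 0.001, 0.006], [-0.0003, 0.0014, 0.012], [-0.0003, 0.0014, 0.018], [-0.0003, 0.0014, 0.023], [-0.0003, 0.0014, 0.026], [-0.0003, 0.0014, 0.026], [-0.0003, 0.0014, 0.026]], "rot": [[0, 0, -4], [0, 0, -8], [0, 0, -12], [0, 0, -15], [0, 0, -16], [0, 0, -16], [0, 0, -16], [0, 0, -16]]}}

```text
t: 25.37
tool_pos: [0.5188, 0.0929, 0.1232]
tcp_rot: [-2.003, -2.42, 0.0]
contact_force: [-0.4, 0.5, -0.2]
finger_gap: 0.03
```

Run:
```python
from h import *
from bench import r
s=show()
print(delta(s,[.5182,.0934,.087],11))
for n in("top","scene"):
    c=r.capture(n); np.savez(f"{n}9.npz",**c)
    u,v=map(int,proj(c,[.52,.09,.1])); i=c["pixels"][:,:,::-1][v-30:v+30,u-30:u+30]
    i=cv2.resize(i,None,fx=9,fy=9,interpolation=2)
    cv2.imwrite(f"pics/{n}9.png",cv2.convertScaleAbs(i,alpha=1.8))
```

```text
t 25.3667 pos [0.5188 0.0929 0.1232] yawy 10.762276494464807 z [-0.0002  0.     -1.    ] F [-0.4073  0.5176 -0.2126] M [-0.0192  0.048  -0.0109] gap 0.03000551573241139 j [ 0.1077  0.3331  1.6794  0.0001  1.1293 -0.0802]
(array([ 0.6019, -0.4395, 36.1705]), array([-0.0118, -0.0038, -0.2377]))
```

View pics/scene9.png

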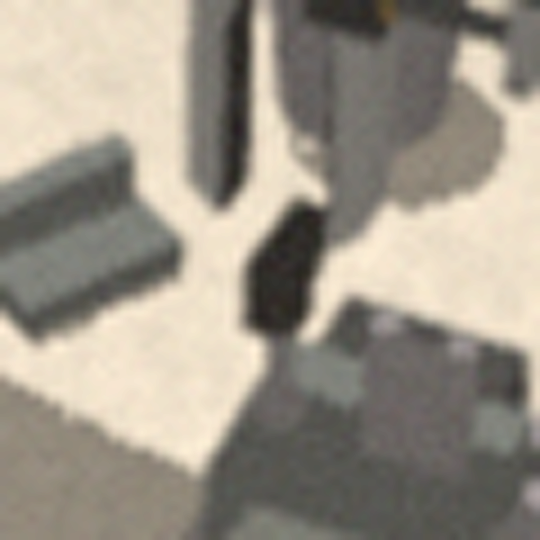

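>>> {"name": "send_rows", "arguments": {"offset": [[0.0005, -0.0004, 0.003], [0.0006, -0.0004, 0.009], [0.0006, -0.0004, 0.016], [0.0006, -0.0004, 0.023], [0.0006, -0.0004, 0.029], [0.0006, -0.0004, 0.034], [0.0006, -0.0004, 0.036], [0.0006, -0.0004, 0.036]], "rot": [[0, 0, -0.2], [0, 0, -0.2], [0, 0, -0.2], [0, 0, -0.2], [0, 0, -0.2], [0, 0, -0.2], [0, 0, -0.2], [0, 0, -0.2]]}}

```text
t: 26.13
tool_pos: [0.5181, 0.0932, 0.0865]
tcp_rot: [-1.996, -2.425, 0.001]
contact_force: [-0.8, -0.0, 0.5]
finger_gap: 0.0302
```

Run:
```python
from h import *
from bench import r
s=show()
print(delta(s,[.5182,.0934,.087],11))
for n in("scene",):
    c=r.capture(n); np.savez(f"{n}10.npz",**c)
    u,v=map(int,proj(c,[.52,.09,.1])); i=c["pixels"][:,:,::-1][v-30:v+30,u-30:u+30]
    i=cv2.resize(i,None,fx=9,fy=9,interpolation=2)
    cv2.imwrite(f"pics/{n}10.png",cv2.convertScaleAbs(i,alpha=1.8))
```

```text
t 26.1333 pos [0.5181 0.0932 0.0865] yawy 11.103612395133093 z [-0.001  -0.0001 -1.    ] F [-0.8225 -0.0364  0.5481] M [-0.0651  0.1175 -0.0391] gap 0.03024728571794775 j [ 0.1085  0.3802  1.7109 -0.      1.0515 -0.0853]
(array([ 0.1471,  0.1762, -0.4902]), array([-0.0575, -0.004 ,  0.1036]))
```

View pics/scene10.png

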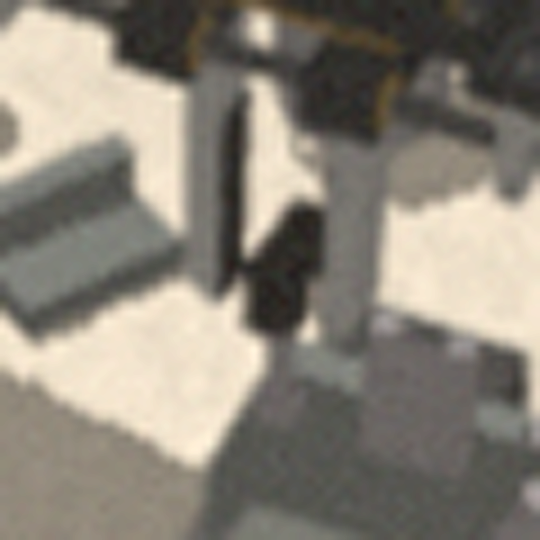

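>>> {"name": "send_rows", "arguments": {"offset": [[0, 0, 0], [0, 0, 0], [0, 0, 0], [0, 0, 0], [0, 0, 0], [0, 0, 0], [0, 0, 0], [0, 0, 0]], "rot": [[0, 0, 0], [0, 0, 0], [0, 0, 0], [0, 0, 0], [0, 0, 0], [0, 0, 0], [0, 0, 0], [0, 0, 0]], "claw": 0, "newtons": 25}}

```text
t: 26.85
tool_pos: [0.5184, 0.0933, 0.0874]
tcp_rot: [1.996, 2.426, 0.0]
contact_force: [-0.1, -0.9, 3.5]
finger_gap: 0.0107
```

Run:
```python
from h import *
s=show();rail(s)
```

```text
t 26.85 pos [0.5184 0.0933 0.0874] yawy 11.10534032841934 z [ 0.0004  0.     -1.    ] F [-0.0823 -0.8858  3.4587] M [-0.1353  0.1476 -0.0101] gap 0.010740525371750532 j [ 0.1085  0.379   1.7103 -0.      1.0519 -0.0854]
carr n 0.5125 t(nose rel mouth) 0.1323 z 0.0874 | Fn -0.26 Ft -0.85 Fz 3.46
```

>>> {"name": "send_rows", "arguments": {"offset": [[0, 0, 0], [0, 0, 0], [0, 0, 0], [0, 0, 0], [0, 0, 0], [0, 0, 0], [0, 0, 0], [0, 0, 0]], "rot": [[0, 0, 2], [0, 0, 4], [0, 0, 6], [0, 0, 8], [0, 0, 10], [0, 0, 12], [0, 0, 14], [0, 0, 16]]}}

```text
t: 27.52
tool_pos: [0.5184, 0.0933, 0.0874]
tcp_rot: [2.316, 2.123, 0.001]
contact_force: [0.6, 0.2, 3.8]
finger_gap: 0.0107
```

Run:
```python
from h import *
s=show();rail(s)
```

```text
t 27.5167 pos [0.5184 0.0933 0.0874] yawy -4.98750249993268 z [ 0.0005  0.0001 -1.    ] F [0.597  0.2212 3.7696] M [0.0419 0.138  0.0559] gap 0.010693556726708228 j [0.1086 0.379  1.7103 0.0001 1.0518 0.1956]
carr n 0.5125 t(nose rel mouth) 0.1324 z 0.0874 | Fn 0.63 Ft 0.09 Fz 3.77
```

>>> {"name": "send_rows", "arguments": {"offset": [[0, 0, 0], [0, 0, 0], [0, 0, 0], [0, 0, 0], [0, 0, 0], [0, 0, 0], [0, 0, 0], [0, 0, 0]], "rot": [[0, 0, 0.8], [0, 0, 1.6], [0, 0, 2.4], [0, 0, 3.2], [0, 0, 4], [0, 0, 5], [0, 0, 6], [0, 0, 6]]}}

```text
t: 28.18
tool_pos: [0.5184, 0.0933, 0.0874]
tcp_rot: [2.423, 1.999, 0.001]
contact_force: [-1.2, 0.3, 5.0]
finger_gap: 0.0109
```

Run:
```python
from h import *
s=show();rail(s)
```

```text
t 28.1833 pos [0.5184 0.0933 0.0874] yawy -10.947515705229055 z [ 0.0005  0.0002 -1.    ] F [-1.1945  0.27    5.0224] M [ 0.0594  0.1353 -0.0362] gap 0.01087331722190834 j [0.1085 0.379  1.7103 0.0001 1.0518 0.2995]
carr n 0.5126 t(nose rel mouth) 0.1324 z 0.0874 | Fn -1.11 Ft 0.51 Fz 5.02
```

>>> {"name": "send_rows", "arguments": {"offset": [[0, 0, 0], [0, 0, 0], [0, 0, 0], [0, 0, 0], [0, 0, 0], [0, 0, 0], [0, 0, 0], [0, 0, 0]], "rot": [[0, 0, 0.8], [0, 0, 1.6], [0, 0, 2.4], [0, 0, 3.2], [0, 0, 4], [0, 0, 5], [0, 0, 5], [0, 0, 5]]}}

```text
t: 28.85
tool_pos: [0.5185, 0.0933, 0.0874]
tcp_rot: [2.507, 1.893, 0.001]
contact_force: [0.9, 0.1, 5.1]
finger_gap: 0.0106
```

Run:
```python
from h import *
s=show();rail(s)
```

```text
t 28.85 pos [0.5185 0.0933 0.0874] yawy -15.89433798722842 z [ 0.0005  0.0002 -1.    ] F [0.8723 0.0597 5.1033] M [0.0402 0.1807 0.0004] gap 0.010613648429964099 j [0.1085 0.379  1.7102 0.0001 1.0518 0.3859]
carr n 0.5126 t(nose rel mouth) 0.1324 z 0.0874 | Fn 0.87 Ft -0.12 Fz 5.10
```

>>> {"name": "send_rows", "arguments": {"offset": [[0, 0, 0], [0, 0, 0], [0, 0, 0], [0, 0, 0], [0, 0, 0], [0, 0, 0], [0, 0, 0], [0, 0, 0]], "rot": [[0, 0, 0.8], [0, 0, 1.6], [0, 0, 2.4], [0, 0, 3.2], [0, 0, 4], [0, 0, 5], [0, 0, 5], [0, 0, 5]]}}

```text
t: 29.52
tool_pos: [0.5185, 0.0933, 0.0874]
tcp_rot: [2.587, 1.782, 0.001]
contact_force: [0.1, 0.6, 5.4]
finger_gap: 0.0112
```

Run:
```python
from h import *
s=show();rail(s)
```

```text
t 29.5167 pos [0.5185 0.0933 0.0874] yawy -20.89374029608623 z [ 0.0005  0.0002 -1.    ] F [0.1207 0.6192 5.4426] M [ 0.0794  0.1818 -0.0287] gap 0.011176317279901439 j [0.1085 0.379  1.7103 0.0001 1.0517 0.4731]
carr n 0.5126 t(nose rel mouth) 0.1324 z 0.0874 | Fn 0.25 Ft 0.58 Fz 5.44
```

>>> {"name": "send_rows", "arguments": {"offset": [[0, 0, 0], [0, 0, 0], [0, 0, 0], [0, 0, 0], [0, 0, 0], [0, 0, 0], [0, 0, 0], [0, 0, 0]], "rot": [[0, 0, 0.8], [0, 0, 1.6], [0, 0, 2.4], [0, 0, 3.2], [0, 0, 4], [0, 0, 5], [0, 0, 5], [0, 0, 5]]}}

```text
t: 30.18
tool_pos: [0.5185, 0.0933, 0.0874]
tcp_rot: [2.662, 1.667, 0.001]
contact_force: [-0.9, 0.9, 5.4]
finger_gap: 0.0107
```

Run:
```python
from h import *
s=show();rail(s)
```

```text
t 30.1833 pos [0.5185 0.0933 0.0874] yawy -25.89163328124903 z [ 0.0006  0.0002 -1.    ] F [-0.8918  0.8989  5.425 ] M [ 0.0909  0.067  -0.0601] gap 0.010654018019216113 j [0.1085 0.379  1.7102 0.0001 1.0518 0.5604]
carr n 0.5126 t(nose rel mouth) 0.1324 z 0.0874 | Fn -0.69 Ft 1.06 Fz 5.43
```

>>> {"name": "send_rows", "arguments": {"offset": [[0, 0, 0], [0, 0, 0], [0, 0, 0], [0, 0, 0], [0, 0, 0], [0, 0, 0], [0, 0, 0], [0, 0, 0]], "rot": [[0, 0, 0.8], [0, 0, 1.6], [0, 0, 2.4], [0, 0, 3.2], [0, 0, 4], [0, 0, 5], [0, 0, 5], [0, 0, 5]]}}

```text
t: 30.85
tool_pos: [0.5185, 0.0933, 0.0874]
tcp_rot: [2.733, 1.549, 0.001]
contact_force: [0.2, 0.1, 6.3]
finger_gap: 0.011
```

Run:
```python
from h import *
s=show();rail(s)
```

```text
t 30.85 pos [0.5185 0.0933 0.0874] yawy -30.891887388511147 z [ 0.0006  0.0002 -1.    ] F [0.178  0.0507 6.2703] M [ 0.1433  0.0549 -0.0542] gap 0.010962211097601001 j [0.1085 0.379  1.7102 0.0001 1.0517 0.6476]
carr n 0.5126 t(nose rel mouth) 0.1324 z 0.0874 | Fn 0.18 Ft 0.01 Fz 6.27
```

>>> {"name": "send_rows", "arguments": {"offset": [[0, 0, -0.0002], [0, 0, -0.0004], [0, 0, -0.0004], [0, 0, -0.0004], [0, 0, -0.0004], [0, 0, -0.0004], [0, 0, -0.0004], [0, 0, -0.0004]], "rot": [[0, 0, 0.8], [0, 0, 1.6], [0, 0, 2.4], [0, 0, 3.2], [0, 0, 4], [0, 0, 5], [0, 0, 5], [0, 0, 5]]}}

```text
t: 31.52
tool_pos: [0.5182, 0.0932, 0.0874]
tcp_rot: [-2.798, -1.429, 0.001]
contact_force: [2.0, -0.2, -0.3]
finger_gap: 0.0111
```

Run:
```python
from h import *
s=show();rail(s)
```

```text
t 31.5167 pos [0.5182 0.0932 0.0874] yawy -35.90068824760973 z [-0.0003 -0.0001 -1.    ] F [ 1.9573 -0.2282 -0.3016] M [ 0.0252 -0.186   0.0058] gap 0.01114073097665718 j [ 0.1084  0.3788  1.7103 -0.0001  1.0528  0.735 ]
carr n 0.5123 t(nose rel mouth) 0.1323 z 0.0874 | Fn 1.87 Ft -0.63 Fz -0.30
```

>>> {"name": "send_rows", "arguments": {"offset": [[0, 0, 0], [0, 0, 0], [0, 0, 0], [0, 0, 0], [0, 0, 0], [0, 0, 0], [0, 0, 0], [0, 0, 0]], "rot": [[0, 0, 0.7], [0, 0, 1.4], [0, 0, 2.1], [0, 0, 2.8], [0, 0, 3.4], [0, 0, 4], [0, 0, 4], [0, 0, 4]]}}

```text
t: 32.18
tool_pos: [0.5182, 0.0932, 0.0875]
tcp_rot: [-2.846, -1.33, 0.001]
contact_force: [1.2, 0.1, -1.4]
finger_gap: 0.0109
```

Run:
```python
from h import *
s=show();rail(s)
```

```text
t 32.1833 pos [0.5182 0.0932 0.0875] yawy -39.89458689241491 z [-0.0003 -0.     -1.    ] F [ 1.2097  0.0718 -1.3679] M [-0.0695 -0.0504 -0.0102] gap 0.010923321365370532 j [0.1085 0.3788 1.7104 0.     1.0528 0.8048]
carr n 0.5123 t(nose rel mouth) 0.1324 z 0.0875 | Fn 1.20 Ft -0.18 Fz -1.37
```

>>> {"name": "send_rows", "arguments": {"offset": [[0, 0, 0], [0, 0, 0], [0, 0, 0], [0, 0, 0], [0, 0, 0], [0, 0, 0], [0, 0, 0], [0, 0, 0]], "rot": [[0, 0, 0.7], [0, 0, 1.4], [0, 0, 2.1], [0, 0, 2.8], [0, 0, 3.4], [0, 0, 4], [0, 0, 4], [0, 0, 4]]}}

```text
t: 32.85
tool_pos: [0.5182, 0.0932, 0.0875]
tcp_rot: [-2.891, -1.23, 0.0]
contact_force: [-0.1, 0.2, -1.8]
finger_gap: 0.0113
```

Run:
```python
from h import *
s=show();rail(s)
```

```text
t 32.85 pos [0.5182 0.0932 0.0875] yawy -43.89719749877589 z [-0.0002 -0.0001 -1.    ] F [-0.1301  0.1643 -1.755 ] M [-0.0084  0.1615 -0.0125] gap 0.011279010145744896 j [ 0.1084  0.3788  1.7103 -0.0001  1.0528  0.8746]
carr n 0.5123 t(nose rel mouth) 0.1323 z 0.0875 | Fn -0.09 Ft 0.19 Fz -1.75
```

>>> {"name": "send_rows", "arguments": {"offset": [[0, 0, 0], [0, 0, 0], [0, 0, 0], [0, 0, 0], [0, 0, 0], [0, 0, 0], [0, 0, 0], [0, 0, 0]], "rot": [[0, 0, 0.7], [0, 0, 1.4], [0, 0, 2.1], [0, 0, 2.8], [0, 0, 3.4], [0, 0, 4], [0, 0, 4], [0, 0, 4]]}}

```text
t: 33.52
tool_pos: [0.5182, 0.0932, 0.0876]
tcp_rot: [-2.932, -1.129, 0.0]
contact_force: [-2.1, 0.8, -0.5]
finger_gap: 0.0112
```

Run:
```python
from h import *
s=show();rail(s)
```

```text
t 33.5167 pos [0.5182 0.0932 0.0876] yawy -47.89471470171722 z [-0.0001 -0.     -1.    ] F [-2.0501  0.8169 -0.4998] M [ 0.1613  0.5821 -0.0486] gap 0.011200866501050235 j [ 0.1085  0.3787  1.7103 -0.      1.0528  0.9444]
carr n 0.5123 t(nose rel mouth) 0.1324 z 0.0876 | Fn -1.84 Ft 1.22 Fz -0.50
```

>>> {"name": "send_rows", "arguments": {"offset": [[0, 0, 0], [0, 0, 0], [0, 0, 0], [0, 0, 0], [0, 0, 0], [0, 0, 0], [0, 0, 0], [0, 0, 0]], "rot": [[0, 0, 0.4], [0, 0, 0.8], [0, 0, 1.2], [0, 0, 1.6], [0, 0, 2], [0, 0, 2], [0, 0, 2], [0, 0, 2]]}}

```text
t: 34.18
tool_pos: [0.5182, 0.0932, 0.0875]
tcp_rot: [-2.951, -1.077, 0.0]
contact_force: [-3.1, 0.9, -0.9]
finger_gap: 0.0109
```

Run:
```python
from h import *
s=show();rail(s)
```

```text
t 34.1833 pos [0.5182 0.0932 0.0875] yawy -49.89332327646887 z [-0.0002 -0.     -1.    ] F [-3.0851  0.8767 -0.8817] M [0.1262 0.8678 0.0705] gap 0.010906280476231739 j [0.1085 0.3787 1.7103 0.     1.0528 0.9793]
carr n 0.5123 t(nose rel mouth) 0.1324 z 0.0875 | Fn -2.84 Ft 1.49 Fz -0.88
```

>>> {"name": "send_rows", "arguments": {"offset": [[0, 0, 0], [0, 0, 0], [0, 0, 0], [0, 0, 0], [0, 0, 0], [0, 0, 0], [0, 0, 0], [0, 0, 0]], "rot": [[0, 0, 0.4], [0, 0, 0.8], [0, 0, 1.2], [0, 0, 1.6], [0, 0, 2], [0, 0, 2], [0, 0, 2], [0, 0, 2]]}}

```text
t: 34.85
tool_pos: [0.5183, 0.0933, 0.0876]
tcp_rot: [-2.969, -1.026, 0.0]
contact_force: [-3.9, 2.3, -0.6]
finger_gap: 0.0111
```

Run:
```python
from h import *
s=show();rail(s)
```

```text
t 34.85 pos [0.5183 0.0933 0.0876] yawy -51.891645376882636 z [-0.0001  0.     -1.    ] F [-3.9076  2.265  -0.6405] M [0.1927 1.1166 0.0233] gap 0.01106789805569502 j [0.1085 0.3787 1.7102 0.     1.0528 1.0141]
carr n 0.5124 t(nose rel mouth) 0.1324 z 0.0876 | Fn -3.36 Ft 3.02 Fz -0.64
```

>>> {"name": "send_rows", "arguments": {"offset": [[0, -0.0002, 0], [0, -0.0004, 0], [0, -0.0006, 0], [0, -0.0006, 0], [0, -0.0006, 0], [0, -0.0006, 0], [0, -0.0006, 0], [0, -0.0006, 0]], "rot": [[0, 0, 0], [0, 0, 0], [0, 0, 0], [0, 0, 0.3], [0, 0, 0.6], [0, 0, 1], [0, 0, 1], [0, 0, 1]]}}

```text
t: 35.52
tool_pos: [0.5181, 0.0935, 0.0876]
tcp_rot: [2.978, 0.999, 0.0]
contact_force: [0.4, -5.4, -1.6]
finger_gap: 0.0112
```

Run:
```python
from h import *
s=show();rail(s)
```

```text
t 35.5167 pos [0.5181 0.0935 0.0876] yawy -52.90017205641177 z [ 0.0005 -0.0004 -1.    ] F [ 0.3738 -5.4239 -1.6325] M [-1.1032  0.1677  0.0126] gap 0.011170502417107327 j [ 0.1091  0.3782  1.7108 -0.0005  1.0521  1.0327]
carr n 0.5123 t(nose rel mouth) 0.1326 z 0.0876 | Fn -0.75 Ft -5.38 Fz -1.63
```

>>> {"name": "send_rows", "arguments": {"offset": [[0, 0, 0], [0, 0, 0], [0, 0, 0], [0, 0, 0], [0, 0, 0], [0, 0, 0], [0, 0, 0], [0, 0, 0]], "rot": [[0, 0, 0.4], [0, 0, 0.8], [0, 0, 1.2], [0, 0, 1.6], [0, 0, 2], [0, 0, 2], [0, 0, 2], [0, 0, 2]]}}

```text
t: 36.18
tool_pos: [0.5181, 0.0935, 0.0876]
tcp_rot: [2.995, 0.947, 0.0]
contact_force: [0.1, -5.2, -1.5]
finger_gap: 0.0109
```

Run:
```python
from h import *
s=show();rail(s)
```

```text
t 36.1833 pos [0.5181 0.0935 0.0876] yawy -54.893734517786996 z [ 0.0004 -0.0004 -1.    ] F [ 0.1345 -5.1736 -1.4686] M [-1.1366  0.192   0.1067] gap 0.010925994649636079 j [ 0.1092  0.3781  1.7109 -0.0005  1.0522  1.0675]
carr n 0.5122 t(nose rel mouth) 0.1327 z 0.0876 | Fn -0.94 Ft -5.09 Fz -1.47
```

>>> {"name": "send_rows", "arguments": {"offset": [[0, 0, 0], [0, 0, 0], [0, 0, 0], [0, 0, 0], [0, 0, 0], [0, 0, 0], [0, 0, 0], [0, 0, 0]], "rot": [[0, 0, 0.4], [0, 0, 0.8], [0, 0, 1.2], [0, 0, 1.6], [0, 0, 2], [0, 0, 2], [0, 0, 2], [0, 0, 2]]}}

```text
t: 36.85
tool_pos: [0.5181, 0.0935, 0.0876]
tcp_rot: [3.011, 0.895, 0.0]
contact_force: [0.2, -5.3, -2.4]
finger_gap: 0.0108
```

Run:
```python
from h import *
s=show();rail(s)
```

```text
t 36.85 pos [0.5181 0.0935 0.0876] yawy -56.891360172379066 z [ 0.0004 -0.0004 -1.    ] F [ 0.1527 -5.3049 -2.3939] M [-1.1236  0.2466  0.075 ] gap 0.010798806352602627 j [ 0.1092  0.3782  1.7109 -0.0005  1.0522  1.1024]
carr n 0.5122 t(nose rel mouth) 0.1327 z 0.0876 | Fn -0.94 Ft -5.22 Fz -2.39
```

>>> {"name": "send_rows", "arguments": {"offset": [[0, 0, 0], [0, 0, 0], [0, 0, 0], [0, 0, 0], [0, 0, 0], [0, 0, 0], [0, 0, 0], [0, 0, 0]], "rot": [[0, 0, 0.4], [0, 0, 0.8], [0, 0, 1.2], [0, 0, 1.6], [0, 0, 2], [0, 0, 2], [0, 0, 2], [0, 0, 2]]}}

```text
t: 37.52
tool_pos: [0.5181, 0.0935, 0.0876]
tcp_rot: [3.026, 0.842, 0.0]
contact_force: [1.0, -5.0, -1.4]
finger_gap: 0.0108
```

Run:
```python
from h import *
s=show();rail(s)
```

```text
t 37.5167 pos [0.5181 0.0935 0.0876] yawy -58.896792538373354 z [ 0.0004 -0.0004 -1.    ] F [ 0.9504 -4.9958 -1.4412] M [-1.2484  0.2499  0.0845] gap 0.010837054040991891 j [ 0.1091  0.3781  1.7109 -0.0005  1.0523  1.1373]
carr n 0.5122 t(nose rel mouth) 0.1326 z 0.0876 | Fn -0.10 Ft -5.08 Fz -1.44
```

>>> {"name": "send_rows", "arguments": {"offset": [[0, 0, 0], [0, 0, 0], [0, 0, 0], [0, 0, 0], [0, 0, 0], [0, 0, 0], [0, 0, 0], [0, 0, 0]], "rot": [[0, 0, 0.4], [0, 0, 0.8], [0, 0, 1.2], [0, 0, 1.6], [0, 0, 2], [0, 0, 2], [0, 0, 2], [0, 0, 2]]}}

```text
t: 38.18
tool_pos: [0.518, 0.0935, 0.0876]
tcp_rot: [3.04, 0.789, 0.0]
contact_force: [0.4, -4.6, -1.8]
finger_gap: 0.0109
```

Run:
```python
from h import *
s=show();rail(s)
```

```text
t 38.1833 pos [0.518  0.0935 0.0876] yawy -60.88692340142076 z [ 0.0002 -0.0004 -1.    ] F [ 0.4497 -4.5842 -1.8485] M [-1.162   0.3172  0.1768] gap 0.010852453874594799 j [ 0.1092  0.3782  1.7109 -0.0005  1.0524  1.1722]
carr n 0.5122 t(nose rel mouth) 0.1327 z 0.0876 | Fn -0.51 Ft -4.58 Fz -1.85
```

Run:
```python
from h import *
from bench import r
m=[]
for k in range(5): r.capture("scene"); m.append(r.get_state()["ft_torque"][2])
print(m,np.mean(m))
```

```text
[np.float64(0.15593623442732876), np.float64(0.16465977581754035), np.float64(0.15133565248496222), np.float64(0.13161027490096872), np.float64(0.14552177324277116)] 0.14981274217471424
```

Torque is a steady 0.15 N m, so I'll go on in small increments.

>>> {"name": "send_rows", "arguments": {"offset": [[0, 0, 0], [0, 0, 0], [0, 0, 0], [0, 0, 0], [0, 0, 0], [0, 0, 0], [0, 0, 0], [0, 0, 0]], "rot": [[0, 0, 0.2], [0, 0, 0.4], [0, 0, 0.6], [0, 0, 0.8], [0, 0, 1], [0, 0, 1], [0, 0, 1], [0, 0, 1]]}}

```text
t: 39.1
tool_pos: [0.5181, 0.0933, 0.0876]
tcp_rot: [3.047, 0.762, 0.0]
contact_force: [0.7, -6.7, -1.7]
finger_gap: 0.011
```

```bash
cat >> h.py <<'E'
def avg(k=4):
    from bench import r
    m=[r.get_state()["ft_torque"][2]]
    for _ in range(k): r.capture("scene"); m.append(r.get_state()["ft_torque"][2])
    print("Mz",np.round(m,3),np.mean(m))
E
python3 - <<'E'
from h import *
avg();s=show();rail(s)
E
```

```text
Mz [ 0.046  0.017  0.022 -0.029  0.004] 0.012213514072548125
t 39.3 pos [0.5181 0.0933 0.0876] yawy -61.90162260446356 z [ 0.0003 -0.0006 -1.    ] F [ 0.0545 -6.1062 -1.7544] M [-1.3643  0.2869  0.0039] gap 0.010982219242453567 j [ 0.109   0.3781  1.7109 -0.0008  1.0523  1.1898]
carr n 0.5122 t(nose rel mouth) 0.1325 z 0.0876 | Fn -1.21 Ft -5.99 Fz -1.75
```

>>> {"name": "send_rows", "arguments": {"offset": [[0, 0, 0], [0, 0, 0], [0, 0, 0], [0, 0, 0], [0, 0, 0], [0, 0, 0], [0, 0, 0], [0, 0, 0]], "rot": [[0, 0, 0.3], [0, 0, 0.6], [0, 0, 0.9], [0, 0, 1.2], [0, 0, 1.5], [0, 0, 1.5], [0, 0, 1.5], [0, 0, 1.5]]}}

```text
t: 39.97
tool_pos: [0.518, 0.0934, 0.0876]
tcp_rot: [3.057, 0.723, 0.0]
contact_force: [0.5, -6.2, -2.4]
finger_gap: 0.0104
```

Run:
```python
from h import *
avg(3);s=show();rail(s)
```

```text
Mz [0.067 0.024 0.052 0.068] 0.05252801075388306
t 40.1167 pos [0.5181 0.0934 0.0876] yawy -63.395347217380554 z [ 0.0003 -0.0005 -1.    ] F [ 0.1976 -5.3445 -1.1537] M [-1.2651  0.2752  0.0676] gap 0.01056964065801479 j [ 0.1091  0.378   1.7109 -0.0007  1.0524  1.2158]
carr n 0.5122 t(nose rel mouth) 0.1326 z 0.0876 | Fn -0.91 Ft -5.27 Fz -1.15
```

>>> {"name": "send_rows", "arguments": {"offset": [[0, 0, 0], [0, 0, 0], [0, 0, 0], [0, 0, 0], [0, 0, 0], [0, 0, 0], [0, 0, 0], [0, 0, 0]], "rot": [[0, 0, 0.3], [0, 0, 0.6], [0, 0, 0.9], [0, 0, 1.2], [0, 0, 1.5], [0, 0, 1.5], [0, 0, 1.5], [0, 0, 1.5]]}}

```text
t: 40.78
tool_pos: [0.518, 0.0934, 0.0876]
tcp_rot: [3.066, 0.683, 0.0]
contact_force: [-0.8, -5.5, -1.8]
finger_gap: 0.0108
```

Run:
```python
from h import *
avg(3);s=show();rail(s)
```

```text
Mz [0.18  0.187 0.128 0.137] 0.15816229433881387
t 40.9333 pos [0.518  0.0935 0.0876] yawy -64.88838752786678 z [ 0.0002 -0.0005 -1.    ] F [ 0.2924 -5.4576 -1.2984] M [-1.2735  0.2927  0.1366] gap 0.010697960182621718 j [ 0.1092  0.3781  1.7109 -0.0006  1.0524  1.242 ]
carr n 0.5122 t(nose rel mouth) 0.1326 z 0.0876 | Fn -0.84 Ft -5.40 Fz -1.30
```

>>> {"name": "send_rows", "arguments": {"offset": [[0, 0, 0], [0, 0, 0], [0, 0, 0], [0, 0, 0], [0, 0, 0], [0, 0, 0], [0, 0, 0], [0, 0, 0]], "rot": [[0, 0, 0.2], [0, 0, 0.4], [0, 0, 0.6], [0, 0, 0.8], [0, 0, 0.8], [0, 0, 0.8], [0, 0, 0.8], [0, 0, 0.8]]}}

```text
t: 41.6
tool_pos: [0.518, 0.0935, 0.0876]
tcp_rot: [3.071, 0.661, 0.0]
contact_force: [-0.6, -6.0, -1.1]
finger_gap: 0.0107
```

Run:
```python
from h import *
avg(3);s=show();rail(s)
```

```text
Mz [0.201 0.2   0.2   0.155] 0.18911992366515973
t 41.75 pos [0.518  0.0935 0.0876] yawy -65.68274138802168 z [ 0.0001 -0.0005 -1.    ] F [-0.4584 -5.7858 -1.097 ] M [-1.1849  0.3415  0.1545] gap 0.010902424332236248 j [ 0.1092  0.3781  1.711  -0.0006  1.0524  1.2558]
carr n 0.5121 t(nose rel mouth) 0.1326 z 0.0876 | Fn -1.64 Ft -5.57 Fz -1.10
```

>>> {"name": "send_rows", "arguments": {"offset": [[0, 0, 0], [0, 0, 0], [0, 0, 0], [0, 0, 0], [0, 0, 0], [0, 0, 0], [0, 0, 0], [0, 0, 0]], "rot": [[0, 0, 0.2], [0, 0, 0.4], [0, 0, 0.6], [0, 0, 0.8], [0, 0, 0.8], [0, 0, 0.8], [0, 0, 0.8], [0, 0, 0.8]]}}

```text
t: 42.42
tool_pos: [0.518, 0.0935, 0.0876]
tcp_rot: [3.075, 0.64, 0.0]
contact_force: [-0.4, -4.4, -1.0]
finger_gap: 0.0112
```

Run:
```python
from h import *
avg(3);s=show();rail(s)
```

```text
Mz [0.231 0.239 0.237 0.23 ] 0.23436766769341202
t 42.5667 pos [0.518  0.0935 0.0876] yawy -66.47792223646312 z [ 0.0001 -0.0004 -1.    ] F [-0.2336 -5.0635 -1.2848] M [-1.1767  0.375   0.2302] gap 0.011045616245293093 j [ 0.1093  0.3781  1.711  -0.0005  1.0524  1.2698]
carr n 0.5121 t(nose rel mouth) 0.1327 z 0.0876 | Fn -1.27 Ft -4.91 Fz -1.28
```

>>> {"name": "send_rows", "arguments": {"offset": [[0, 0, 0], [0, 0, 0], [0, 0, 0], [0, 0, 0], [0, 0, 0], [0, 0, 0], [0, 0, 0], [0, 0, 0]], "rot": [[0, 0, 0.2], [0, 0, 0.4], [0, 0, 0.4], [0, 0, 0.4], [0, 0, 0.4], [0, 0, 0.4], [0, 0, 0.4], [0, 0, 0.4]]}}

```text
t: 43.23
tool_pos: [0.5181, 0.0931, 0.0876]
tcp_rot: [3.077, 0.629, 0.0]
contact_force: [0.2, -8.1, -1.3]
finger_gap: 0.0102
```

Run:
```python
from h import *
avg(4);s=show();rail(s)
```

```text
Mz [-0.061 -0.029 -0.1   -0.089 -0.096] -0.07497272670729616
t 43.4333 pos [0.5181 0.0931 0.0877] yawy -66.90485284548564 z [ 0.0004 -0.001  -1.    ] F [ 0.3411 -8.41   -0.333 ] M [-1.7858  0.2714 -0.0956] gap 0.011062088443868323 j [ 0.1088  0.378   1.7109 -0.0012  1.0524  1.2771]
carr n 0.5122 t(nose rel mouth) 0.1323 z 0.0877 | Fn -1.40 Ft -8.30 Fz -0.33
```

>>> {"name": "send_rows", "arguments": {"offset": [[0, 0.0002, 0], [0, 0.0005, 0], [0, 0.0005, 0], [0, 0.0005, 0], [0, 0.0005, 0], [0, 0.0005, 0], [0, 0.0005, 0], [0, 0.0005, 0]], "rot": [[0, 0, 0.2], [0, 0, 0.4], [0, 0, 0.6], [0, 0, 0.8], [0, 0, 0.8], [0, 0, 0.8], [0, 0, 0.8], [0, 0, 0.8]]}}

```text
t: 44.1
tool_pos: [0.5181, 0.093, 0.0876]
tcp_rot: [3.082, 0.607, -0.0]
contact_force: [-1.0, -6.3, -0.4]
finger_gap: 0.0109
```

Run:
```python
from h import *
avg(3);s=show();rail(s)
```

```text
Mz [-0.073 -0.009  0.016 -0.031] -0.024252211417034132
t 44.25 pos [0.5181 0.093  0.0876] yawy -67.70018808850082 z [-0.0001 -0.0004 -1.    ] F [-1.6764 -5.253   0.553 ] M [-1.2743  0.5404 -0.0306] gap 0.010918712908904903 j [ 0.1083  0.3782  1.7107 -0.0005  1.0528  1.2901]
carr n 0.5121 t(nose rel mouth) 0.1322 z 0.0876 | Fn -2.72 Ft -4.79 Fz 0.55
```

>>> {"name": "send_rows", "arguments": {"offset": [[0, 0, 0], [0, 0, 0], [0, 0, 0], [0, 0, 0], [0, 0, 0], [0, 0, 0], [0, 0, 0], [0, 0, 0]], "rot": [[0, 0, 0.2], [0, 0, 0.4], [0, 0, 0.6], [0, 0, 0.8], [0, 0, 1], [0, 0, 1.2], [0, 0, 1.2], [0, 0, 1.2]]}}

```text
t: 44.92
tool_pos: [0.5181, 0.0931, 0.0876]
tcp_rot: [3.088, 0.575, -0.0]
contact_force: [-1.4, -5.8, -0.8]
finger_gap: 0.011
```

Run:
```python
from h import *
avg(3);s=show();rail(s)
```

```text
Mz [ 0.019  0.043  0.083 -0.005] 0.03516751002809281
t 45.0667 pos [0.5181 0.0931 0.0876] yawy -68.89233515799242 z [-0.0002 -0.0004 -1.    ] F [-2.2089 -5.3246  0.9951] M [-1.2421  0.6346 -0.0045] gap 0.011174795994397963 j [ 0.1084  0.3782  1.7107 -0.0004  1.0529  1.311 ]
carr n 0.5121 t(nose rel mouth) 0.1323 z 0.0876 | Fn -3.26 Ft -4.75 Fz 1.00
```

>>> {"name": "send_rows", "arguments": {"offset": [[0, 0, 0], [0, 0, 0], [0, 0, 0], [0, 0, 0], [0, 0, 0], [0, 0, 0], [0, 0, 0], [0, 0, 0]], "rot": [[0, 0, 0.2], [0, 0, 0.4], [0, 0, 0.6], [0, 0, 0.8], [0, 0, 1], [0, 0, 1.2], [0, 0, 1.2], [0, 0, 1.2]]}}

```text
t: 45.73
tool_pos: [0.518, 0.0931, 0.0876]
tcp_rot: [3.094, 0.543, -0.0]
contact_force: [-2.4, -4.3, 1.1]
finger_gap: 0.0106
```

Run:
```python
from h import *
avg(3);s=show();rail(s)
```

```text
Mz [0.048 0.099 0.113 0.107] 0.09142192705264798
t 45.8833 pos [0.5181 0.0931 0.0876] yawy -70.08754304896459 z [-0.0001 -0.0004 -1.    ] F [-1.3765 -4.2348 -0.0436] M [-1.1846  0.6197  0.1067] gap 0.010444118492846745 j [ 0.1084  0.3782  1.7107 -0.0004  1.0528  1.3319]
carr n 0.5121 t(nose rel mouth) 0.1323 z 0.0876 | Fn -2.22 Ft -3.86 Fz -0.04
```

>>> {"name": "send_rows", "arguments": {"offset": [[0, 0, 0], [0, 0, 0], [0, 0, 0], [0, 0, 0], [0, 0, 0], [0, 0, 0], [0, 0, 0], [0, 0, 0]], "rot": [[0, 0, 0.2], [0, 0, 0.4], [0, 0, 0.6], [0, 0, 0.8], [0, 0, 1], [0, 0, 1.2], [0, 0, 1.2], [0, 0, 1.2]]}}

```text
t: 46.55
tool_pos: [0.518, 0.0932, 0.0876]
tcp_rot: [3.1, 0.51, -0.0]
contact_force: [-1.6, -4.9, 0.2]
finger_gap: 0.0111
```

Run:
```python
from h import *
avg(3);s=show();rail(s)
```

```text
Mz [0.15  0.119 0.193 0.141] 0.15073667489543502
t 46.7 pos [0.518  0.0932 0.0876] yawy -71.29508196579997 z [-0.0002 -0.0001 -1.    ] F [-3.0131 -4.6764  1.3761] M [-1.0447  0.8121  0.1413] gap 0.010510233839725741 j [ 0.1085  0.3782  1.7107 -0.0001  1.0529  1.3529]
carr n 0.5121 t(nose rel mouth) 0.1324 z 0.0876 | Fn -3.91 Ft -3.95 Fz 1.38
```

>>> {"name": "send_rows", "arguments": {"offset": [[0, 0, 0], [0, 0, 0], [0, 0, 0], [0, 0, 0], [0, 0, 0], [0, 0, 0], [0, 0, 0], [0, 0, 0]], "rot": [[0, 0, 0.2], [0, 0, 0.4], [0, 0, 0.6], [0, 0, 0.8], [0, 0, 1], [0, 0, 1], [0, 0, 1], [0, 0, 1]]}}

```text
t: 47.37
tool_pos: [0.5181, 0.0933, 0.0876]
tcp_rot: [-3.104, -0.483, 0.0]
contact_force: [-2.9, -4.8, 2.2]
finger_gap: 0.0109
```

Run:
```python
from h import *
avg(3);s=show();rail(s)
```

```text
Mz [0.133 0.166 0.178 0.193] 0.16772297701279038
t 47.5167 pos [0.5181 0.0933 0.0876] yawy -72.29575611866338 z [-0.0002  0.     -1.    ] F [-3.9951 -3.2395  3.4538] M [-0.8605  0.9627  0.1934] gap 0.010629424565847 j [0.1086 0.3783 1.7107 0.0001 1.0528 1.3703]
carr n 0.5122 t(nose rel mouth) 0.1325 z 0.0876 | Fn -4.58 Ft -2.35 Fz 3.45
```

>>> {"name": "send_rows", "arguments": {"offset": [[0, 0, 0], [0, 0, 0], [0, 0, 0], [0, 0, 0], [0, 0, 0], [0, 0, 0], [0, 0, 0], [0, 0, 0]], "rot": [[0, 0, 0.2], [0, 0, 0.4], [0, 0, 0.6], [0, 0, 0.8], [0, 0, 0.8], [0, 0, 0.8], [0, 0, 0.8], [0, 0, 0.8]]}}

```text
t: 48.18
tool_pos: [0.5181, 0.0933, 0.0876]
tcp_rot: [-3.107, -0.462, 0.0]
contact_force: [-4.2, -3.0, 3.3]
finger_gap: 0.0107
```

Run:
```python
from h import *
avg(3);s=show();rail(s)
```

```text
Mz [0.169 0.143 0.219 0.202] 0.1832403658987463
t 48.3333 pos [0.5181 0.0933 0.0876] yawy -73.089823867044 z [-0.0001  0.0001 -1.    ] F [-4.2495 -3.326   3.7003] M [-0.6069  1.1404  0.2023] gap 0.01082891024258472 j [0.1086 0.3783 1.7107 0.0001 1.0527 1.3842]
carr n 0.5122 t(nose rel mouth) 0.1325 z 0.0876 | Fn -4.84 Ft -2.38 Fz 3.70
```

>>> {"name": "send_rows", "arguments": {"offset": [[0, 0, 0], [0, 0, 0], [0, 0, 0], [0, 0, 0], [0, 0, 0], [0, 0, 0], [0, 0, 0], [0, 0, 0]], "rot": [[0, 0, 0.2], [0, 0, 0.4], [0, 0, 0.6], [0, 0, 0.8], [0, 0, 0.8], [0, 0, 0.8], [0, 0, 0.8], [0, 0, 0.8]]}}

```text
t: 49.0
tool_pos: [0.5181, 0.0934, 0.0876]
tcp_rot: [-3.11, -0.44, 0.0]
contact_force: [-4.9, -2.6, 3.8]
finger_gap: 0.011
```

Run:
```python
from h import *
avg(3);s=show();rail(s)
```

```text
Mz [0.246 0.24  0.197 0.316] 0.24998425004073976
t 49.15 pos [0.5181 0.0934 0.0876] yawy -73.89367990628477 z [-0.0001  0.0002 -1.    ] F [-3.9657 -1.585   3.6441] M [-0.5654  1.1524  0.3164] gap 0.010624352392567855 j [0.1087 0.3783 1.7107 0.0002 1.0527 1.3982]
carr n 0.5122 t(nose rel mouth) 0.1325 z 0.0876 | Fn -4.21 Ft -0.73 Fz 3.64
```

>>> {"name": "send_rows", "arguments": {"offset": [[0, 0, 0], [0, 0, 0], [0, 0, 0], [0, 0, 0], [0, 0, 0], [0, 0, 0], [0, 0, 0], [0, 0, 0]], "rot": [[0, 0, 0.2], [0, 0, 0.4], [0, 0, 0.4], [0, 0, 0.4], [0, 0, 0.4], [0, 0, 0.4], [0, 0, 0.4], [0, 0, 0.4]]}}

```text
t: 49.82
tool_pos: [0.5181, 0.0934, 0.0876]
tcp_rot: [-3.112, -0.429, -0.0]
contact_force: [-4.5, -2.7, 4.1]
finger_gap: 0.0108
```

Run:
```python
from h import *
avg(4);s=show();rail(s)
```

```text
Mz [0.303 0.26  0.261 0.287 0.318] 0.28595051864847404
t 50.0167 pos [0.5181 0.0934 0.0876] yawy -74.2896006549209 z [-0.0001  0.0002 -1.    ] F [-4.8632 -2.1159  2.9152] M [-0.5719  1.1814  0.3182] gap 0.010820321159447328 j [0.1087 0.3783 1.7107 0.0002 1.0527 1.4052]
carr n 0.5122 t(nose rel mouth) 0.1325 z 0.0876 | Fn -5.20 Ft -1.07 Fz 2.92
```

>>> {"name": "send_rows", "arguments": {"offset": [[0, 0.0002, 0], [0, 0.0004, 0], [0, 0.0006, 0], [0, 0.0006, 0], [0, 0.0006, 0], [0, 0.0006, 0], [0, 0.0006, 0], [0, 0.0006, 0]], "rot": [[0, 0, 0], [0, 0, 0], [0, 0, 0], [0, 0, 0], [0, 0, 0], [0, 0, 0], [0, 0, 0], [0, 0, 0]]}}

```text
t: 50.68
tool_pos: [0.5181, 0.0932, 0.0876]
tcp_rot: [-3.111, -0.429, 0.0]
contact_force: [-5.5, 0.8, 4.1]
finger_gap: 0.0112
```

Run:
```python
from h import *
avg(3);s=show();rail(s)
```

```text
Mz [0.319 0.24  0.259 0.276] 0.27355721393697047
t 50.8333 pos [0.5181 0.0932 0.0876] yawy -74.29000506964798 z [-0.0003  0.0009 -1.    ] F [-5.2446  1.2744  4.712 ] M [0.2594 1.4195 0.276 ] gap 0.010709878590967602 j [0.108  0.3784 1.7106 0.0011 1.0529 1.4041]
carr n 0.5122 t(nose rel mouth) 0.1324 z 0.0876 | Fn -4.87 Ft 2.33 Fz 4.71
```

>>> {"name": "send_rows", "arguments": {"offset": [[0, 0.0002, 0], [0, 0.0004, 0], [0, 0.0006, 0], [0, 0.0006, 0], [0, 0.0006, 0], [0, 0.0006, 0], [0, 0.0006, 0], [0, 0.0006, 0]], "rot": [[0, 0, 0], [0, 0, 0], [0, 0, 0], [0, 0, 0], [0, 0, 0], [0, 0, 0], [0, 0, 0], [0, 0, 0]]}}

```text
t: 51.5
tool_pos: [0.5181, 0.093, 0.0876]
tcp_rot: [-3.111, -0.429, 0.001]
contact_force: [-6.7, 4.2, 5.3]
finger_gap: 0.0107
```

Run:
```python
from h import *
avg(3);s=show();rail(s)
```

```text
Mz [0.312 0.289 0.341 0.293] 0.30871216721758693
t 51.65 pos [0.5181 0.093  0.0876] yawy -74.28786843737393 z [-0.0006  0.0016 -1.    ] F [-6.9749  4.6856  4.6962] M [0.8979 1.5954 0.2934] gap 0.010787109894009807 j [0.1073 0.3784 1.7105 0.0018 1.0531 1.4029]
carr n 0.5122 t(nose rel mouth) 0.1322 z 0.0876 | Fn -5.86 Ft 6.02 Fz 4.70
```

The clamp holds against a 6 N pull and the torque stays at about 0.29 N m. I'll take off the side load and let go.

>>> {"name": "send_rows", "arguments": {"offset": [[0, -0.0003, 0], [0, -0.0006, 0], [0, -0.0009, 0], [0, -0.0011, 0], [0, -0.0011, 0], [0, -0.0011, 0], [0, -0.0011, 0], [0, -0.0011, 0]], "rot": [[0, 0, 0], [0, 0, 0], [0, 0, 0], [0, 0, 0], [0, 0, 0], [0, 0, 0], [0, 0, 0], [0, 0, 0]]}}

```text
t: 52.32
tool_pos: [0.5181, 0.0933, 0.0876]
tcp_rot: [-3.112, -0.429, -0.0]
contact_force: [-5.4, -0.7, 5.3]
finger_gap: 0.0107
```

Run:
```python
from h import *
avg(2);s=show();rail(s)
```

```text
Mz [0.255 0.203 0.277] 0.2451477655726355
t 52.4167 pos [0.5182 0.0933 0.0876] yawy -74.30081159067845 z [ 0.0001  0.0002 -1.    ] F [-5.9767 -0.4379  5.3154] M [-0.0632  1.4075  0.2771] gap 0.011140442386406962 j [0.1084 0.3783 1.7106 0.0003 1.0526 1.405 ]
carr n 0.5123 t(nose rel mouth) 0.1324 z 0.0876 | Fn -5.94 Ft 0.80 Fz 5.32
```

>>> {"name": "send_rows", "arguments": {"offset": [[0, 0, 0], [0, 0, 0], [0, 0, 0], [0, 0, 0], [0, 0, 0], [0, 0, 0], [0, 0, 0], [0, 0, 0]], "rot": [[0, 0, 0], [0, 0, 0], [0, 0, 0], [0, 0, 0], [0, 0, 0], [0, 0, 0], [0, 0, 0], [0, 0, 0]], "claw": 0.3}}

```text
t: 53.08
tool_pos: [0.5182, 0.0932, 0.0875]
tcp_rot: [3.112, 0.429, 0.0]
contact_force: [-0.6, 0.4, 1.2]
finger_gap: 0.0282
```

Released, with forces near zero. I'll raise the hand straight up and check.

>>> {"name": "send_rows", "arguments": {"offset": [[0, 0, -0.003], [0, 0, -0.01], [0, 0, -0.02], [0, 0, -0.035], [0, 0, -0.055], [0, 0, -0.08], [0, 0, -0.105], [0, 0, -0.12]], "rot": [[0, 0, 0], [0, 0, 0], [0, 0, 0], [0, 0, 0], [0, 0, 0], [0, 0, 0], [0, 0, 0], [0, 0, 0]]}}

```text
t: 53.75
tool_pos: [0.5187, 0.0932, 0.2114]
tcp_rot: [3.112, 0.429, 0.006]
contact_force: [0.1, -0.5, -0.3]
finger_gap: 0.028
```

Run:
```python
from h import *
from bench import r
s=show()
c=r.capture("scene"); np.savez("sceneF.npz",**c); cv2.imwrite("pics/sF.png",c["pixels"][:,:,::-1])
u,v=map(int,proj(c,[.54,.1,.06])); i=c["pixels"][:,:,::-1][v-40:v+40,u-45:u+45]
cv2.imwrite("pics/sFz.png",cv2.convertScaleAbs(cv2.resize(i,None,fx=8,fy=8,interpolation=2),alpha=1.9))
```

```text
t 53.75 pos [0.5187 0.0932 0.2114] yawy -74.29245335731451 z [ 0.0038  0.0004 -1.    ] F [ 0.0672 -0.5251 -0.3172] M [-0.0035  0.1655 -0.0026] gap 0.028028102197483258 j [ 0.1083  0.2417  1.5809 -0.      1.3153  1.405 ]
```

View pics/sFz.png

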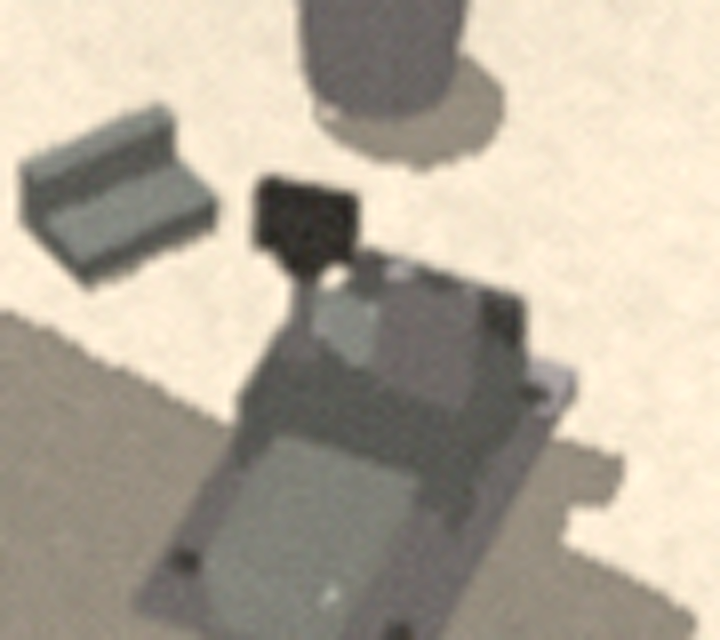

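View pics/sF.png

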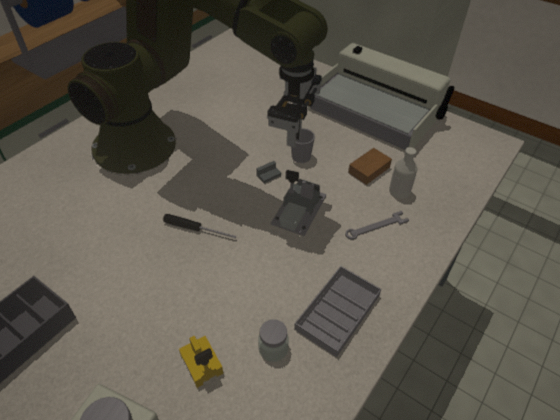

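The wing now lies across the carriage, the carriage is up against the end stop at about (305,190), and the other items have not moved. Handing in.

Run:
```python
from bench import r
print(r.hand_in())
```

```text
the job is handed in; nothing more can be done
None
```

I fitted the carriage, pressed it home, clamped it and handed the job in at about 54 s of the 72 s allowed; no verdict was reported.

- **Sliding on:** the carriage went onto the dovetail with no contact force above sensor noise (about 1 N).
- **Pressing home:** it met the end stop about 132 mm from the mouth. I pressed with about 10 N and then let go.
- **Clamping:** two catches let go, at about 0.15 and 0.23 N m. The third rise held at 0.25 to 0.31 N m, about 86° clockwise of the carriage's x. The carriage then held against a 6 N pull away from the stop.
- **Last checks:** after release the forces on the tool were near zero. The final picture shows the carriage against the stop, the wing turned across it, and the other items where they were.

**Doubts:**
- The torque reading was noisy (about ±0.04 N m) and was affected by side force. During the pull test it briefly averaged 0.31 N m, just over the snug range; after the side load came off it was about 0.25.
- When the second catch let go, the tool shifted back about 0.35 mm. I could not tell whether the carriage moved with it, but the tool was still pressing it toward the stop at the time.
- I could not measure the eccentric's force on the strip directly; I judged it from the torque and the pull test.

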